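# Put away refill cartons on their leaning stacks

## Task

The two grey sloping stands on the desk each hold a leaning stack of refill cartons, one of the pink kind and one of the amber kind. Put away the new pink and the new amber carton that lie loose on the desk, each on top of the stack of its own kind: flat and square on the carton below and its end right back against the backstop like the others, laid down gently and not let drop or tip into place. The blue carton has no stand, so leave it where it lies, and keep the cartons already stacked in their places.

Things in the scene. Friction and masses are not known exactly. Their poses are not given: they have to be found in the camera images.
- pink_new_mid (a point): New pink carton (white and pink, a dark name on its label), loose on the desk, lying flat label up, 23 mm thick, 46 mm wide, 56 mm long, about 30 g. Site at its centre: x through the thickness (label side is -x), y across the width, z along the length.
- amber_new_mid (a point): New amber carton (white and amber-yellow), loose on the desk, lying flat label up, 21 mm thick, 40 mm wide, 47 mm long, about 30 g. Site at its centre: x through the thickness (label side is -x), y across the width, z along the length.
- blue_spare_mid (a point): Blue carton (white and light blue), loose on the desk, lying flat label up, 13 mm thick, 46 mm wide, 46 mm long; to be left alone. Site at its centre: x through the thickness (label side is -x), y across the width, z along the length.
- pink_stand_corner (a point): Middle of the inner corner between deck and backstop of the pink stand, 20 mm above the desk. x: down the deck into the backstop (its face is x = 0; the deck, 61 mm long with a 7 mm front lip, lies at negative x). y: across, to the left. z: square off the deck (its surface is z = 0), up along the slotted backstop, 62 mm wide, to z = 72 mm. Side cheeks, 56 mm apart, reach z = 11 mm; open above.
- amber_stand_corner (a point): Middle of the inner corner between deck and backstop of the amber stand, 20 mm above the desk. x: down the deck into the backstop (its face is x = 0; the deck, 61 mm long with a 7 mm front lip, lies at negative x). y: across, to the left. z: square off the deck (its surface is z = 0), up along the slotted backstop, 62 mm wide, to z = 72 mm. Side cheeks, 56 mm apart, reach z = 11 mm; open above.
- pink_stand: Stand of the pink stack, fixed: grey bent sheet, 70 wide, 108 deep, 84 mm high, white card with pink band on its front. Origin: centre of the underside; x to its back, y to its left, z up. The deck slopes down 28 degrees from front to back and ends at a backstop square to it; cartons lie flat on the deck, one on another, and lean back on the backstop. Its x axis is within 17 degrees of straight ahead from the robot.
- amber_stand: Stand of the amber stack, fixed: grey bent sheet, 70 wide, 108 deep, 84 mm high, white card with amber band on its front. Origin: centre of the underside; x to its back, y to its left, z up. The deck slopes down 28 degrees from front to back and ends at a backstop square to it; cartons lie flat on the deck, one on another, and lean back on the backstop. Its x axis is within 17 degrees of straight ahead from the robot.
- pink_low_mid (a point): Lower pink carton of the pink stack, same size as the new one, lying on the deck with one end against the backstop, 46 mm width across the stand. Site at its centre: x through the thickness (label side is -x), y across the width, z along the length.
- pink_second_mid (a point): Second pink carton, the top of the pink stack at the start, same size, lying on the lower one; the new pink carton goes on it. Site at its centre: x through the thickness (label side is -x), y across the width, z along the length.
- amber_low_mid (a point): Only amber carton of the amber stack at the start, same size as the new one, lying on the deck with one end against the backstop, 40 mm width across the stand; the new amber carton goes on it. A carton let go on another may slide back by itself or stay put: friction varies. Site at its centre: x through the thickness (label side is -x), y across the width, z along the length.
Mind the look-alikes: they are no part of the job. What is shaped like the part that bears amber_new_mid but green is not meant.

How it is judged:
At the end, for the whole second after the job is handed in: New pink carton third on the pink stack, new amber second on the amber stack: on the carton below (5 mm), at most 6 mm off the backstop, within 8 mm of the middle, flat within 7 and square within 8.5 degrees; the three old cartons likewise; the blue one within 20 mm of its place (x of pink_new_mid in the frame of pink_stand_corner between -0.034 and -0.025 m and y of pink_new_mid in the frame of pink_stand_corner between -0.008 and 0.008 m and z of pink_new_mid in the frame of pink_stand_corner between 0.0527 and 0.0627 m and angle between the x axis of each of pink_new_mid, pink_low_mid, pink_second_mid and the z axis of pink_stand_corner, either way round below 0.12 rad and angle between the y axis of each of pink_new_mid, pink_low_mid, pink_second_mid and the y axis of pink_stand_corner, either way round below 0.15 rad and x of amber_new_mid in the frame of amber_stand_corner between -0.0295 and -0.0205 m and y of amber_new_mid in the frame of amber_stand_corner between -0.008 and 0.008 m and z of amber_new_mid in the frame of amber_stand_corner between 0.0268 and 0.0368 m and angle between the x axis of each of amber_new_mid, amber_low_mid and the z axis of amber_stand_corner, either way round below 0.12 rad and angle between the y axis of each of amber_new_mid, amber_low_mid and the y axis of amber_stand_corner, either way round below 0.15 rad and x of pink_low_mid in the frame of pink_stand_corner between -0.034 and -0.025 m and y of pink_low_mid in the frame of pink_stand_corner between -0.008 and 0.008 m and z of pink_low_mid in the frame of pink_stand_corner between 0.0065 and 0.0165 m and x of pink_second_mid in the frame of pink_stand_corner between -0.034 and -0.025 m and y of pink_second_mid in the frame of pink_stand_corner between -0.008 and 0.008 m and z of pink_second_mid in the frame of pink_stand_corner between 0.0296 and 0.0396 m and x of amber_low_mid in the frame of amber_stand_corner between -0.0295 and -0.0205 m and y of amber_low_mid in the frame of amber_stand_corner between -0.008 and 0.008 m and z of amber_low_mid in the frame of amber_stand_corner between 0.0056 and 0.0156 m and distance of blue_spare_mid from where it was at the start of the episode below 0.02 m); the robot touches nothing.
It fails at once if the new pink carton was let drop or tip over onto its stack or stand instead of being laid down (distance between pink_new_mid and pink_stand_corner below 0.12 m and (angular speed of pink_new above 8 rad/s or (linear speed of pink_new above 0.4 m/s and contact force between the fingers and pink_new below 0.05 N))).
It fails at once if the new amber carton was let drop or tip over onto its stack or stand instead of being laid down (distance between amber_new_mid and amber_stand_corner below 0.12 m and (angular speed of amber_new above 8 rad/s or (linear speed of amber_new above 0.4 m/s and contact force between the fingers and amber_new below 0.05 N))).
It fails at once if the blue carton was shoved or lifted (distance of blue_spare_mid from where it was at the start of the episode above 0.03 m).
It also fails if it takes over 51 s, if anything falls off the work surface, if the arm or the gripper's body presses on something with over 40 N, if the wrist force passes 120 N, or if a joint passes its speed limit or range.

## Robot

A 6-joint arm with a two-finger parallel gripper is mounted at the origin on a cart in front of the work surface, level with it; the furniture and walls round the work are solid. World frame = base frame: x ahead of the robot, y to its left, z up, the work surface at z = 0. Lengths are in m, angles in rad, forces in N, time in s.
With the tool pointing down it reaches from about 0.35 to 0.975 m from the base axis. Payload 4.9 kg.
Tool frame: the origin (TCP) lies midway between the tips of the shut fingers; the grasp point (between the pads) lies 19 mm behind it; z points along the fingers, y is the direction in which the jaws open and shut (so a half turn about z gives the same grasp; the last joint's range is limited). The gripper opens to 85 mm and grips with 20 to 120 N. Pads are 22 mm wide; open, the fingers measure 114 mm over their backs; the gripper's body (76 mm by 85 mm) begins 54 mm behind the grasp point. The pads swing forward as they close: fully open they stand 13 mm farther back than shut.
Start: joints at [-1.308, 0.053, 1.613, -0, 1.476, -0.119], TCP at [0.233, -0.58, 0.231] pointing down, gripper open.
Joint ranges: [-3.01, 3.01], [-1.01, 2.22], [0.06, 2.58], [-1.02, 4.17], [0.09, 2.62], [-3.14, 3.14]. Speed limits (rad/s): [2.57, 2.57, 3.14, 3.14, 3.14, 3.14].

## Interface

Orientations are given as a rotation vector (axis times angle).
In Python, from station import ctrl gives the robot as it stands.
- The arm moves only by the tool jog_arm, never from a script. Its argument "steps" is a list of rows, each an object of numbers: "dx", "dy", "dz": the shift along the world's x, y, z in units of 60 mm (1.0 is 60 mm); "twist": the turn about the world's z in units of 10 degrees (1.0 is 10 degrees). A call has 1 to 5 rows; each row is the pose to reach, as a shift and turn from the pose measured when the call began; what a row does not reach only later rows make up. A row lasts 1/8 s, in which the tool goes at most 62.5 mm and 10.7 degrees, less where a joint would pass 70% of its speed; a pose out of reach is approached as far as the arm can. A call with a gripper value outside its range is refused whole. "gripper" is the closure in counts, from 0 (fully open) to 255 (shut), set as the call begins (left out, the last holds). The fingers move at their own pace and stop on an object; "newtons" is the grip in N (left out, the last holds). Time passes only in rows, so rows that repeat a pose let the fingers close. It gives the time, the measured TCP pose, the force and the opening at its end, in the units of the state.
- ctrl.get_obs(): the state, without advancing time (a new reading comes with each control period).
- ctrl.get_image(name): name is "scene" or "top" or "wrist"; returns a dict with "frame" (480x640x3 uint8, red, green, blue), "range_z" (480x640 float32, m along the optical axis (not along the pixel's ray), 0 where there is no reading), "fx", "fy", "cx", "cy" (pixels), "D" ([k1, k2, p1, p2, k3] as OpenCV has them; the pictures are not rectified), "extrinsics" (4x4, takes a point from camera to world coordinates). Camera axes: x right, y down, z forward; pixel columns grow to the right and rows downward; lengths in m; the calibration is good to about 2 mm. A picture is of the moment at which its call begins.
- ctrl.finish_job(): hands the job in, once; it reports no verdict.
The state is a dict: "t": time; "q": joint angles; "dq": joint speeds; "effort": joint torques, N m; "tool_pos": TCP position; "tool_rot": TCP orientation; "contact_force": force on the tool from outside, world axes, zero at the start; "wrist_torque": the same for the moment, N m; "opening": finger opening in m.
Only numpy, scipy, OpenCV 4.12 (cv2) and the standard library are available. Lean on these libraries where they do the work, as an engineer would, in place of code of your own. Each camera call takes 0.05 s, during which the arm holds its last target.

## Working session

There is one attempt and no reset: what is moved stays moved. The work goes in short steps, Python scripts to look and compute and a tool call to move; the robot and the scene stay as the last step left them, time stands still between calls to the robot, and variables do not carry over. Pictures are saved under pics/ and viewed, and the job is handed in when it is done.

Besides the shell and the picture viewer there is one more tool, called by a JSON object that holds its "name" and its "arguments", one argument or row to a line. jog_arm: Moves the arm, as the interface text tells. Its arguments: {"type":"object","properties":{"steps":{"type":"array"},"gripper":{"type":"number"},"newtons":{"type":"number"}},"required":["steps"]}

```bash
ls; mkdir -p pics; cat > h.py <<'E'
from station import ctrl
import numpy as np, cv2
def grab(n,tag):
    im=ctrl.get_image(n); np.savez('pics/%s.npz'%tag,**im)
    cv2.imwrite('pics/%s.png'%tag,im['frame'][:,:,::-1]); return im
def load(tag): return dict(np.load('pics/%s.npz'%tag))
def ray(im,uv):
    K=np.array([[im['fx'],0,im['cx']],[0,im['fy'],im['cy']],[0,0,1]],float)
    p=cv2.undistortPoints(np.array(uv,float).reshape(-1,1,2),K,np.array(im['D'],float)).reshape(-1,2)
    return np.c_[p,np.ones(len(p))]
def pts(im,uv,z=None):
    """z None: by depth, else onto plane z"""
    uv=np.array(uv,float).reshape(-1,2); r=ray(im,uv); E=im['extrinsics']
    if z is None:
        d=im['range_z'][uv[:,1].round().astype(int),uv[:,0].round().astype(int)]
        return (r*d[:,None])@E[:3,:3].T+E[:3,3]
    w=r@E[:3,:3].T; s=(z-E[2,3])/w[:,2]
    return E[:3,3]+w*s[:,None]
def cloud(im):
    v,u=np.mgrid[0:480,0:640]
    return pts(im,np.c_[u.ravel(),v.ravel()]).reshape(480,640,3)
E
python3 - <<'E'
from h import *
for n in ['scene','top','wrist']:
    im=grab(n,n+'0'); print(n,im['extrinsics'].round(3).tolist(),im['fx'],(im['range_z']>0).mean())
print(ctrl.get_obs())
E
```

```text
pics
scene [[-0.495, -0.395, 0.774, -0.448], [-0.869, 0.211, -0.448, 0.393], [0.014, -0.894, -0.447, 0.63], [0.0, 0.0, 0.0, 1.0]] 606.8539418942892 0.995546875
top [[0.018, -0.987, 0.159, 0.361], [-1.0, -0.021, -0.015, -0.17], [0.018, -0.159, -0.987, 0.915], [0.0, 0.0, 0.0, 1.0]] 484.01921130408107 0.97095703125
wrist [[0.372, -0.886, -0.277, 0.305], [-0.928, -0.356, -0.11, -0.551], [-0.002, 0.298, -0.954, 0.372], [0.0, 0.0, 0.0, 1.0]] 388.05527854977817 0.9959114583333334
{'t': 0.15, 'q': array([-1.30796418e+00,  5.32459816e-02,  1.61397363e+00, -1.42493277e-05,
        1.47597717e+00, -1.19002502e-01]), 'dq': array([ 6.54997639e-04, -1.92634978e-03, -5.59767991e-03,  7.03456289e-05,
       -3.18065399e-03, -2.98507556e-04]), 'effort': array([ 2.60746410e-04, -3.94242311e+01, -3.70721126e+01, -8.91190575e-05,
        4.66547208e-03, -1.32114019e-05]), 'tool_pos': array([ 0.23275981, -0.57952576,  0.23032311]), 'tool_rot': array([-3.08294140e+00, -5.95846141e-01,  2.03171815e-04]), 'contact_force': array([-0.15292019,  0.22081415, -0.25287392]), 'wrist_torque': array([-0.03768574,  0.01997598,  0.0073661 ]), 'opening': 0.08558538474442356}
```

View pics/scene0.png

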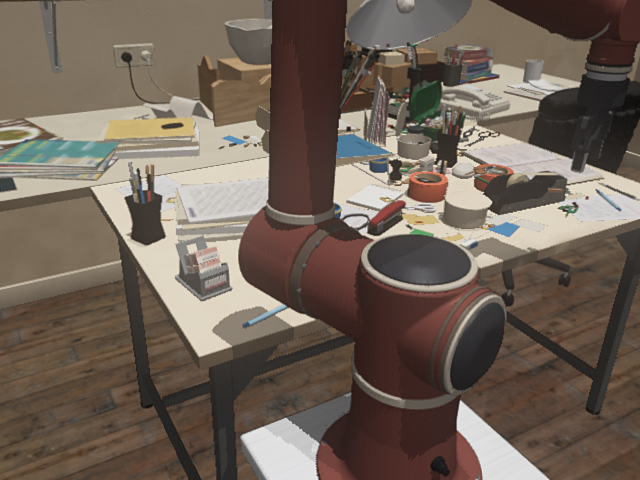

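View pics/top0.png

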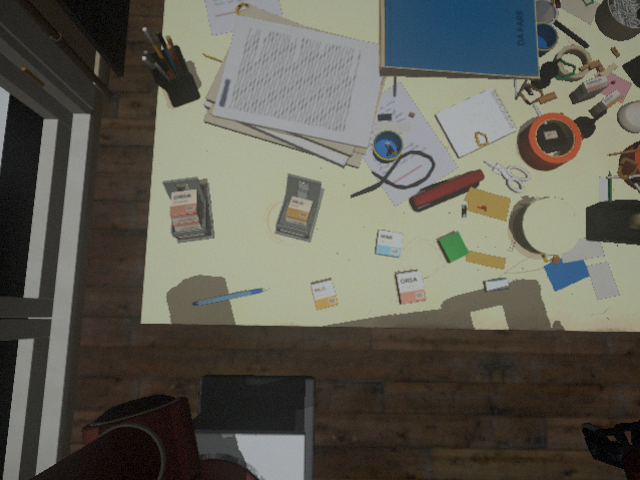

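View pics/wrist0.png

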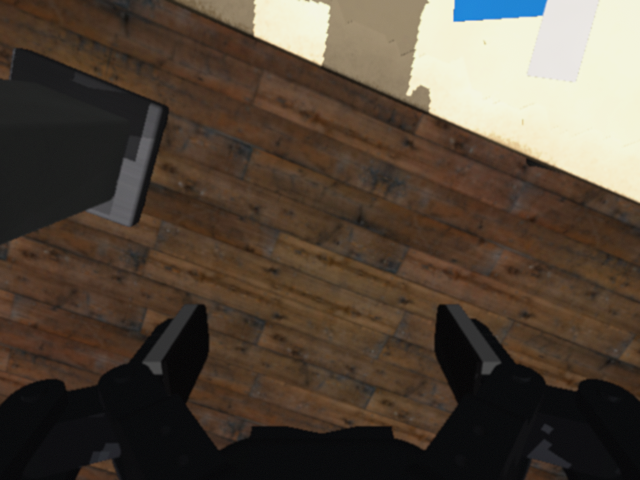

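```bash
python3 - <<'E'
from h import *
im=load('top0')
for n,uv in dict(pink=(410,287),amber=(324,293),blue=(390,243),green=(453,247),pstand=(186,208),astand=(299,207)).items():
    print(n,pts(im,uv).round(4),pts(im,uv,0.02).round(4))
f=cv2.resize(im['frame'][160:330,150:480],None,fx=2.4,fy=2.4,interpolation=cv2.INTER_CUBIC)
cv2.imwrite('pics/crop0.png',f[:,:,::-1])
E
```

```text
pink [[ 0.4173 -0.348   0.0209]] [[ 0.4174 -0.3482  0.02  ]]
amber [[ 0.4033 -0.1893  0.0219]] [[ 0.4034 -0.1894  0.02  ]]
blue [[ 0.5004 -0.313   0.0101]] [[ 0.4989 -0.3115  0.02  ]]
green [[ 0.4935 -0.4294  0.0219]] [[ 0.4937 -0.4299  0.02  ]]
pstand [[0.5442 0.0565 0.0807]] [[0.5575 0.073  0.02  ]]
astand [[ 0.5581 -0.1403  0.0469]] [[ 0.5642 -0.1393  0.02  ]]
```

View pics/crop0.png

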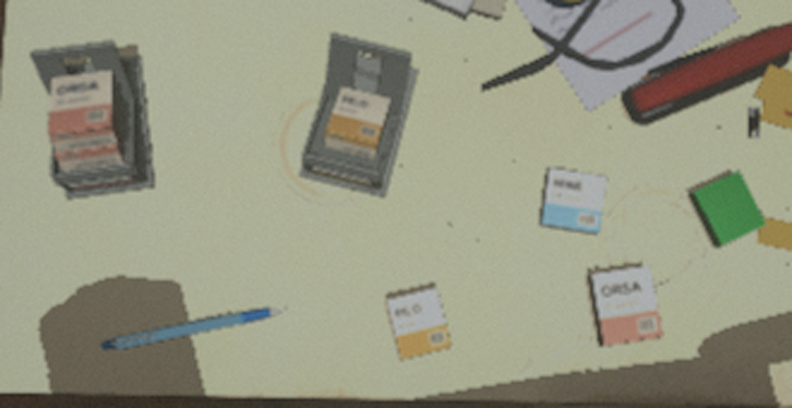

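{"name": "jog_arm", "arguments": {
  "steps": [
    {"dx": 0.4,"dy": 1.0,"dz": 0.2,"twist": -0.5},
    {"dx": 0.8,"dy": 1.9,"dz": 0.3,"twist": -1.0},
    {"dx": 1.2,"dy": 2.8,"dz": 0.3,"twist": -1.5},
    {"dx": 1.6,"dy": 3.7,"dz": 0.3,"twist": -2.0},
    {"dx": 1.9,"dy": 4.5,"dz": 0.3,"twist": -2.2}
  ],
  "gripper": 0,
  "newtons": 20
}}

```text
t: 0.78
tool_pos: [0.3472, -0.3075, 0.2481]
tool_rot: [-3.14, 0.005, -0.001]
contact_force: [0.3, -0.7, 0.1]
opening: 0.0853
```

{"name": "jog_arm", "arguments": {
  "steps": [
    {"dx": 0,"dy": 0,"dz": 0},
    {"dx": 0,"dy": 0,"dz": 0}
  ]
}}

```text
validation failed for argument at $.st...
```

```bash
python3 - <<'E'
from h import *
print(ctrl.get_obs()['tool_pos'],ctrl.get_obs()['tool_rot'])
im=grab('wrist','w1')
E
```

```text
[ 0.34718164 -0.3074702   0.24805535] [-3.13974186e+00  5.17225552e-03 -6.23628209e-04]
```

View pics/w1.png

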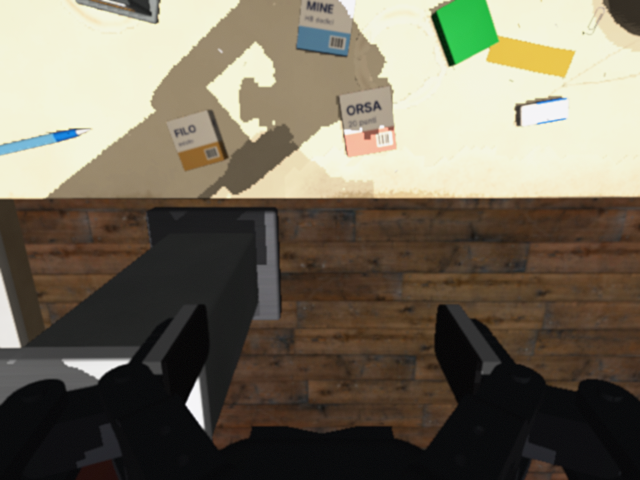

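```bash
cat >> h.py <<'E'
def tri(ims,uvs):
    A=np.zeros((3,3));b=np.zeros(3)
    L=[]
    for im,uv in zip(ims,uvs):
        E=im['extrinsics'];d=E[:3,:3]@ray(im,uv)[0];d/=np.linalg.norm(d);P=np.eye(3)-np.outer(d,d)
        A+=P;b+=P@E[:3,3];L.append((P,E[:3,3]))
    p=np.linalg.solve(A,b)
    return p,[np.linalg.norm(P@(p-c)) for P,c in L]
def topface(im,c,r,zlo,zhi):
    C=cloud(im); m=(np.hypot(C[...,0]-c[0],C[...,1]-c[1])<r)&(C[...,2]>zlo)&(C[...,2]<zhi)&(im['range_z']>0)
    n,l,s,_=cv2.connectedComponentsWithStats(m.astype(np.uint8)); k=1+np.argmax(s[1:,4]); m=l==k
    P=C[m]; R=cv2.minAreaRect((P[:,:2]*1000).astype(np.float32)); 
    return m,np.array(R[0])/1000,R[1],R[2],np.median(P[:,2])
def hsv(im): return cv2.cvtColor(im['frame'],cv2.COLOR_RGB2HSV)
E
python3 - <<'E'
from h import *
w=load('w1');t=load('top0')
for n,c,z in [('pink',(.417,-.348),.023),('amber',(.403,-.189),.021),('blue',(.5,-.312),.013),('green',(.4935,-.43),.021)]:
  for k,im in [('w',w),('t',t)]:
    m,R0,s,a,zz=topface(im,c,.05,z-.005,z+.006)
    print(n,k,R0.round(4),np.round(s,1),round(a,1),zz.round(4),m.sum())
# colour band triangulation
for n,c,lo,hi in [('pink',(.417,-.348),(0,60,90),(14,255,255)),('amber',(.403,-.189),(14,110,80),(24,255,255))]:
  cs=[]
  for im in (w,t):
    m=cv2.inRange(hsv(im),np.array(lo),np.array(hi))
    C=cloud(im); m&=((np.hypot(C[...,0]-c[0],C[...,1]-c[1])<.045)*255).astype(np.uint8)
    mm,_,_,_,_=topface(im,c,.05,.015,.028); m[~mm]=0
    ys,xs=np.nonzero(m); R=cv2.minAreaRect(np.c_[xs,ys].astype(np.float32)); cs.append(R[0]); print(R,len(xs))
  print(n,tri([w,t],cs))
E
```

```text
pink w [ 0.4164 -0.3495] [56.5 45.9] 9.7 0.0222 3240
pink t [ 0.4167 -0.3499] [55.9 46.9] 9.2 0.0229 763
amber w [ 0.4004 -0.1898] [47.8 41.6] 14.7 0.0202 2352
amber t [ 0.4004 -0.1904] [46.7 39.9] 14.9 0.0208 559
blue w [ 0.4976 -0.3107] [45.9 43.4] 81.9 0.0123 2766
blue t [ 0.4993 -0.3113] [46.6 46.4] 82.4 0.0128 594
green w [ 0.4938 -0.4318] [47.3 41.6] 26.8 0.0202 2791
green t [ 0.4942 -0.4316] [46.6 41. ] 25.9 0.0209 538
((370.0270690917969, 140.6621551513672), (24.002248764038086, 50.141685485839844), 80.53767395019531) 902
((412.1820373535156, 296.4335021972656), (10.94811725616455, 24.861351013183594), 81.25383758544922) 218
pink (array([ 0.40003319, -0.35200487,  0.02046466]), [np.float64(0.00012904691556250806), np.float64(0.00012904691556253059)])
((201.01885986328125, 156.0660400390625), (19.64255714416504, 43.13121032714844), 74.05460357666016) 690
((325.79412841796875, 302.17645263671875), (8.48874568939209, 19.402849197387695), 75.96376037597656) 114
amber (array([ 0.38639966, -0.19317284,  0.01750334]), [np.float64(0.00039341850292162886), np.float64(0.0003934185029216854)])
```

{"name": "jog_arm", "arguments": {
  "steps": [
    {"dx": 0.3,"dy": 0.95,"dz": 0.2},
    {"dx": 0.6,"dy": 1.9,"dz": 0.4},
    {"dx": 0.9,"dy": 2.8,"dz": 0.6},
    {"dx": 1.1,"dy": 3.7,"dz": 0.8},
    {"dx": 1.2,"dy": 4.5,"dz": 0.9}
  ]
}}

```text
validation failed for argument at $.st...
```

```bash
python3 - <<'E'
from h import *
print(ctrl.get_obs()['tool_pos'],ctrl.get_obs()['tool_rot'],ctrl.get_obs()['dq'])
im=grab('wrist','w2')
E
```

```text
[ 0.34868275 -0.30313444  0.24797024] [-3.13574321e+00 -3.25233648e-04 -2.91158481e-03] [-0.07809191  0.05263296 -0.04380793 -0.05539123 -0.04417741 -0.18058174]
```

View pics/w2.png

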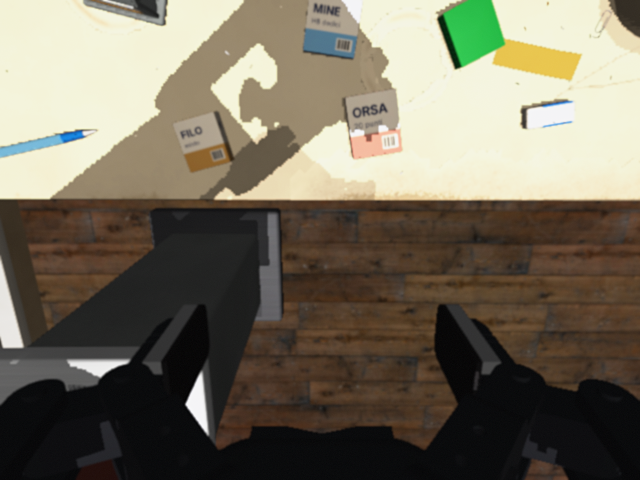

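{"name": "jog_arm", "arguments": {
  "steps": [
    {"dx": 0.3,"dy": 0.95,"dz": 0.2,"twist": 0.0},
    {"dx": 0.6,"dy": 1.9,"dz": 0.4,"twist": 0.0},
    {"dx": 0.9,"dy": 2.8,"dz": 0.6,"twist": 0.0},
    {"dx": 1.1,"dy": 3.7,"dz": 0.8,"twist": 0.0},
    {"dx": 1.2,"dy": 4.4,"dz": 0.9,"twist": 0.0}
  ]
}}

```text
t: 1.5
tool_pos: [0.4204, -0.0405, 0.3028]
tool_rot: [-3.139, -0.005, -0.003]
contact_force: [1.1, -0.6, -0.0]
opening: 0.0857
```

{"name": "jog_arm", "arguments": {
  "steps": [
    {"dx": 0.0,"dy": 0.0,"dz": 0.0,"twist": 0.0},
    {"dx": 0.0,"dy": 0.0,"dz": 0.0,"twist": 0.0}
  ]
}}

```text
t: 1.75
tool_pos: [0.4203, -0.0411, 0.3025]
tool_rot: [-3.14, -0.005, -0.002]
contact_force: [-0.5, 0.3, 0.2]
opening: 0.0857
```

```bash
python3 - <<'E'
from h import *
print(ctrl.get_obs()['tool_pos'],ctrl.get_obs()['tool_rot'],ctrl.get_obs()['dq'])
im=grab('wrist','w3')
E
```

```text
[ 0.42032141 -0.04109109  0.30252743] [-3.13999791e+00 -5.10313038e-03 -2.49457588e-03] [-0.02374773  0.00483441  0.00336287  0.00131188  0.00131547  0.00344521]
```

View pics/w3.png

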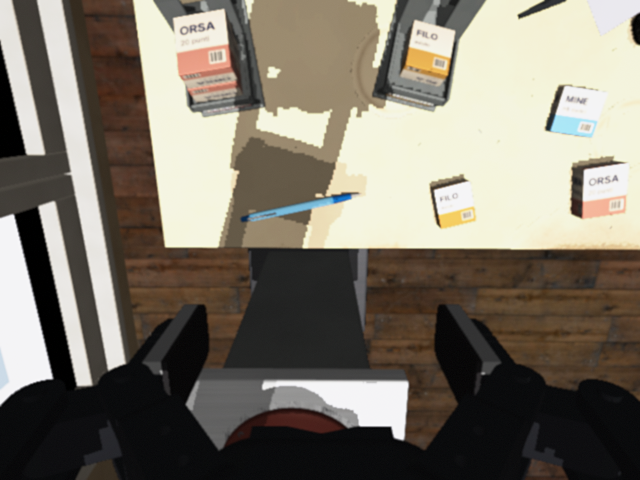

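{"name": "jog_arm", "arguments": {
  "steps": [
    {"dx": 0.9,"dy": 0.0,"dz": 0.0,"twist": 0.0},
    {"dx": 1.6,"dy": 0.0,"dz": 0.0,"twist": 0.0},
    {"dx": 1.6,"dy": 0.0,"dz": 0.0,"twist": 0.0},
    {"dx": 1.6,"dy": 0.0,"dz": 0.0,"twist": 0.0}
  ]
}}

```text
t: 2.3
tool_pos: [0.5157, -0.0426, 0.3017]
tool_rot: [-3.14, -0.0, 0.001]
contact_force: [-0.0, 0.7, 0.2]
opening: 0.0855
```

```bash
python3 - <<'E'
from h import *
print(ctrl.get_obs()['tool_pos'])
im=grab('wrist','w4')
E
```

```text
[ 0.5156865  -0.04259386  0.3017455 ]
```

View pics/w4.png

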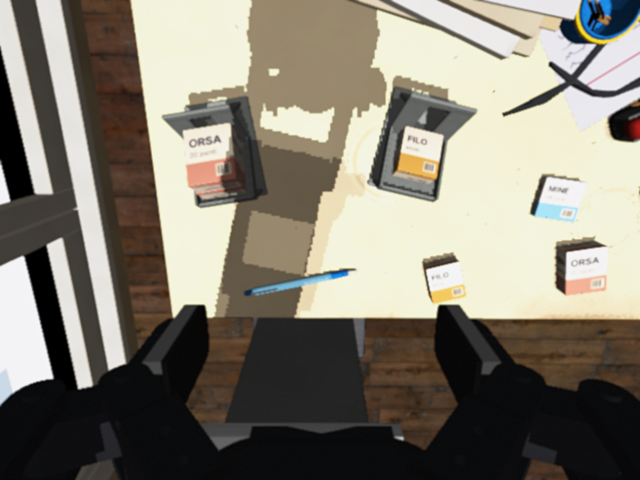

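```bash
python3 - <<'E'
from h import *
im=load('w4')
a=cv2.resize(im['frame'][75:225,150:280],None,fx=3,fy=3,interpolation=cv2.INTER_CUBIC)
b=cv2.resize(im['frame'][75:225,355:485],None,fx=3,fy=3,interpolation=cv2.INTER_CUBIC)
cv2.imwrite('pics/crop4.png',np.hstack([a,b])[:,:,::-1])
for n,uv in [('pink',(211,160)),('amber',(420,150))]:
    C=cloud(im); c=pts(im,uv)[0]
    m=np.linalg.norm(C-c,axis=2)<.09
    # normals by local plane
    g=cv2.GaussianBlur(C,(0,0),1.0)
    du=np.gradient(g,axis=1);dv=np.gradient(g,axis=0);N=np.cross(dv,du);N/=np.linalg.norm(N,axis=2,keepdims=True)+1e-12
    N*=np.sign(N[...,2:3])
    tilt=np.degrees(np.arccos(N[...,2]))
    # top carton: plane fit near uv
    P=C[uv[1]-6:uv[1]+6,uv[0]-8:uv[0]+8].reshape(-1,3); c0=P.mean(0); nrm=np.linalg.svd(P-c0)[2][2]; nrm*=np.sign(nrm[2])
    for _ in range(3):
        mm=m&(abs((C-c0)@nrm)<.002)&(tilt<40)&(tilt>15)
        k=cv2.connectedComponents(mm.astype(np.uint8))[1]; mm=k==k[uv[1],uv[0]]
        P=C[mm]; c0=P.mean(0); nrm=np.linalg.svd(P-c0)[2][2]; nrm*=np.sign(nrm[2])
    print(n,'plane',c0.round(4),nrm.round(3),'tilt',np.degrees(np.arccos(nrm[2])),'yaw',np.degrees(np.arctan2(nrm[1],nrm[0])),mm.sum())
    yaw=np.arctan2(nrm[1],nrm[0]); th=np.arccos(nrm[2])
    ey=np.array([-np.sin(yaw),np.cos(yaw),0]);ex=np.cross(ey,nrm)
    Q=np.c_[(P-c0)@ex,(P-c0)@ey]*1000
    R=cv2.minAreaRect(Q.astype(np.float32)); ctr=c0+ex*R[0][0]/1000+ey*R[0][1]/1000
    print(' rect',np.round(R,1) if 0 else R,'centre',ctr.round(4))
    # backstop: steep normals facing front
    bm=m&(tilt>50)&(tilt<75)&(N[...,0]<0)
    B=C[bm]; 
    if len(B)>30:
        b0=np.median(B,0);bn=np.linalg.svd(B-B.mean(0))[2][2]; print(' backstop',len(B),b0.round(4),bn.round(3),'yaw',np.degrees(np.arctan2(-bn[1]*np.sign(-bn[0])*-1,abs(bn[0]))))
E
```

```text
pink plane [0.5565 0.0632 0.073 ] [0.47  0.073 0.88 ] tilt 28.36990380069074 yaw 8.827321082845936 1700
 rect ((0.1773853302001953, 0.8831081390380859), (56.18421936035156, 44.847572326660156), 0.1568366438150406) centre [0.5565 0.0641 0.073 ]
 backstop 1719 [0.5379 0.0588 0.0657] [ 0.023 -0.623  0.782] yaw 87.92519626008895
amber plane [ 0.5553 -0.1385  0.0498] [ 0.467 -0.105  0.878] tilt 28.621480034917678 yaw -12.640374123238528 929
 rect ((1.7327632904052734, -1.4027996063232422), (36.076114654541016, 48.031532287597656), 89.77973937988281) centre [ 0.5565 -0.1402  0.049 ]
 backstop 2251 [ 0.5771 -0.1486  0.0492] [-0.498 -0.297  0.815] yaw -30.776798384920127
```

View pics/crop4.png

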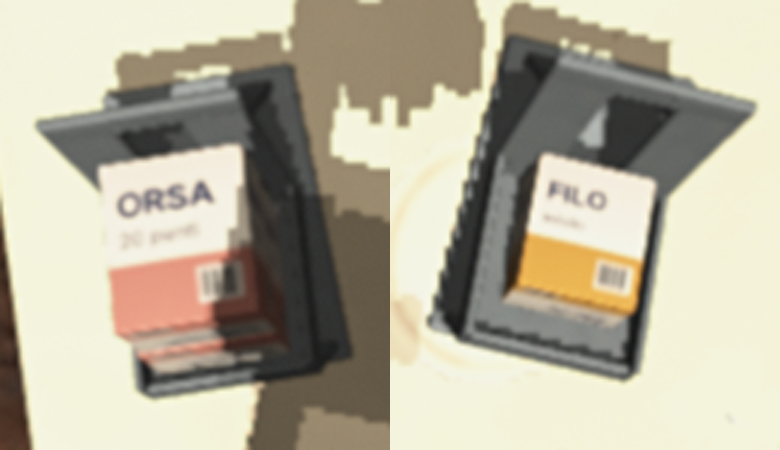

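```bash
python3 - <<'E'
from h import *
im=load('w4'); E=im['extrinsics']
def onplane(uv,c,n):
    w=ray(im,uv)@E[:3,:3].T; s=((c-E[:3,3])@n)/(w@n); return E[:3,3]+w*s[:,None]
for n,c0,nr,off,cr in [('pink',[.5565,.0641,.073],[.47,.073,.88],(150,75),[(98,165),(242,145),(258,315),(112,335)]),
  ('amber',[.5565,-.1402,.049],[.467,-.105,.878],(355,75),[(148,153),(266,178),(248,318),(125,287)])]:
    nr=np.array(nr)/np.linalg.norm(nr)
    uv=np.array(cr)/3.+off-.33
    P=onplane(uv,np.array(c0),nr); print(n,P.round(4).tolist(),'c',P.mean(0).round(4))
    e=P[1]-P[0];f=P[2]-P[3]; print(' widths',[round(1000*np.linalg.norm(P[i]-P[(i+1)%4]),1) for i in range(4)],'yaw(y-axis)',[np.degrees(np.arctan2(v[0],-v[1])) for v in (e,f)])
    g=[P[0]-P[3],P[1]-P[2]]; print(' yaw x',[np.degrees(np.arctan2(v[1],v[0])) for v in g])
# backstop top edge & top-cam cross-check
for n,off,cr,z in [('pinkbs',(150,75),[(38,125),(238,90)],.084),('amberbs',(355,75),[(175,60),(365,105)],.084),('pinklip',(150,75),[(145,395),(320,370)],.05),('amberlip',(355,75),[(75,340),(243,378)],.05)]:
    P=pts(im,np.array(cr)/3.+off-.33,z); print(n,P.round(4).tolist(),1000*np.linalg.norm(P[1]-P[0]),np.degrees(np.arctan2((P[1]-P[0])[0],-(P[1]-P[0])[1])),'depth',pts(im,np.array(cr)/3.+off-.33)[:,2])
E
```

```text
pink [[0.5775, 0.0906, 0.0596], [0.5837, 0.0444, 0.0601], [0.5343, 0.037, 0.0871], [0.528, 0.0825, 0.0867]] c [0.5559 0.0636 0.0734]
 widths [np.float64(46.6), np.float64(56.8), np.float64(45.9), np.float64(57.0)] yaw(y-axis) [np.float64(7.706738295674811), np.float64(7.934568071774121)]
 yaw x [np.float64(9.35683803314261), np.float64(8.53933445484124)]
amber [[0.5807, -0.1249, 0.038], [0.5724, -0.1652, 0.0375], [0.5291, -0.1563, 0.0616], [0.5393, -0.1155, 0.0611]] c [ 0.5554 -0.1405  0.0496]
 widths [np.float64(41.1), np.float64(50.3), np.float64(42.1), np.float64(48.3)] yaw(y-axis) [np.float64(-11.530960934236463), np.float64(-13.92948785707301)]
 yaw x [np.float64(-12.86044671869151), np.float64(-11.59967438887151)]
pinkbs [[0.5898, 0.0985, 0.084], [0.5997, 0.039, 0.084]] 60.29932257033912 9.520503804877054 depth [0.08098693 0.0819245 ]
amberbs [[0.6079, -0.1217, 0.084], [0.5953, -0.178, 0.084]] 57.723668434204804 -12.59716987838534 depth [0.08184964 0.44377882]
pinklip [[0.5004, 0.0862, 0.05], [0.5093, 0.0252, 0.05]] 61.5663054457898 8.29249199206578 depth [0.05438857 0.05021851]
amberlip [[0.5197, -0.1016, 0.05], [0.5065, -0.1599, 0.05]] 59.822487576257686 -12.798055155418824 depth [ 0.0517181  -0.00105312]
```

{"name": "jog_arm", "arguments": {
  "steps": [
    {"dx": -0.3,"dy": -0.9,"dz": -0.1,"twist": 0.3},
    {"dx": -0.6,"dy": -1.8,"dz": -0.4,"twist": 0.6},
    {"dx": -0.9,"dy": -2.7,"dz": -0.8,"twist": 0.9},
    {"dx": -1.2,"dy": -3.6,"dz": -1.2,"twist": 0.95},
    {"dx": -1.5,"dy": -4.5,"dz": -1.6,"twist": 0.95}
  ]
}}

```text
t: 2.98
tool_pos: [0.4239, -0.3141, 0.2064]
tool_rot: [-3.131, -0.26, -0.003]
contact_force: [0.3, -0.7, -0.6]
opening: 0.0854
```

{"name": "jog_arm", "arguments": {
  "steps": [
    {"dx": 0.0,"dy": 0.0,"dz": 0.0,"twist": 0.0}
  ]
}}

```text
t: 3.1
tool_pos: [0.4207, -0.3159, 0.2043]
tool_rot: [-3.129, -0.25, 0.001]
contact_force: [0.8, 1.3, 0.1]
opening: 0.0854
```

{"name": "jog_arm", "arguments": {
  "steps": [
    {"dx": -0.07,"dy": -0.56,"dz": -0.6,"twist": 0.04},
    {"dx": -0.07,"dy": -0.56,"dz": -1.4,"twist": 0.04},
    {"dx": -0.07,"dy": -0.56,"dz": -1.9,"twist": 0.04},
    {"dx": -0.07,"dy": -0.56,"dz": -1.9,"twist": 0.04},
    {"dx": -0.07,"dy": -0.56,"dz": -1.9,"twist": 0.04}
  ]
}}

```text
t: 3.72
tool_pos: [0.4175, -0.35, 0.0927]
tool_rot: [3.13, 0.262, 0.002]
contact_force: [1.0, -0.1, 0.2]
opening: 0.0853
```

```bash
python3 - <<'E'
from h import *
o=ctrl.get_obs();print(o['tool_pos'],o['tool_rot'])
im=grab('wrist','w5')
m,R0,s,a,zz=topface(im,(.4166,-.35),.05,.017,.028); print(R0.round(4),s,a,zz)
E
```

```text
[ 0.41749365 -0.34999263  0.09272905] [3.13027350e+00 2.62136014e-01 2.42620636e-03]
[ 0.4164 -0.3496] (56.707008361816406, 46.15239715576172) 9.491795539855957 0.02214496687440201
```

View pics/w5.png

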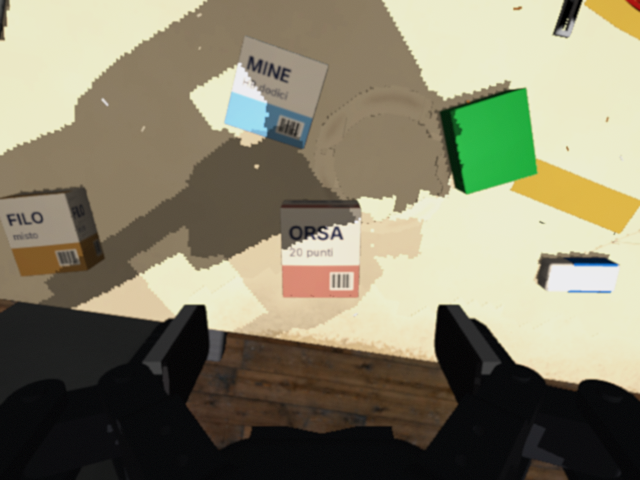

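{"name": "jog_arm", "arguments": {
  "steps": [
    {"dx": -0.02,"dy": 0.0,"dz": -0.6,"twist": 0.0},
    {"dx": -0.02,"dy": 0.0,"dz": -1.1,"twist": 0.0},
    {"dx": -0.02,"dy": 0.0,"dz": -1.4,"twist": 0.0},
    {"dx": -0.02,"dy": 0.0,"dz": -1.44,"twist": 0.0},
    {"dx": -0.02,"dy": 0.0,"dz": -1.44,"twist": 0.0}
  ]
}}

```text
t: 4.4
tool_pos: [0.4173, -0.3512, 0.0081]
tool_rot: [3.128, 0.262, 0.005]
contact_force: [0.1, -0.1, 0.1]
opening: 0.0854
```

{"name": "jog_arm", "arguments": {
  "steps": [
    {"dx": 0.0,"dy": 0.0,"dz": 0.0,"twist": 0.0},
    {"dx": 0.0,"dy": 0.0,"dz": 0.0,"twist": 0.0},
    {"dx": 0.0,"dy": 0.0,"dz": 0.0,"twist": 0.0},
    {"dx": 0.0,"dy": 0.0,"dz": 0.0,"twist": 0.0},
    {"dx": 0.0,"dy": 0.0,"dz": 0.0,"twist": 0.0}
  ],
  "gripper": 255,
  "newtons": 20
}}

```text
t: 5.03
tool_pos: [0.4179, -0.3518, 0.0091]
tool_rot: [3.126, 0.262, 0.007]
contact_force: [0.1, 0.6, 6.1]
opening: 0.0455
```

{"name": "jog_arm", "arguments": {
  "steps": [
    {"dx": 0.0,"dy": 0.0,"dz": 0.3,"twist": 0.0},
    {"dx": 0.1,"dy": 0.3,"dz": 1.0,"twist": 0.0},
    {"dx": 0.4,"dy": 1.0,"dz": 1.7,"twist": 0.0},
    {"dx": 0.7,"dy": 1.8,"dz": 2.3,"twist": 0.0},
    {"dx": 1.0,"dy": 2.6,"dz": 2.5,"twist": -0.1}
  ]
}}

```text
t: 5.65
tool_pos: [0.4796, -0.1952, 0.1634]
tool_rot: [3.125, 0.233, 0.015]
contact_force: [0.3, -0.4, -0.6]
opening: 0.0456
```

{"name": "jog_arm", "arguments": {
  "steps": [
    {"dx": 0.3,"dy": 0.8,"dz": 0.0,"twist": 0.0},
    {"dx": 0.6,"dy": 1.6,"dz": 0.0,"twist": 0.0},
    {"dx": 0.9,"dy": 2.4,"dz": 0.0,"twist": 0.0},
    {"dx": 1.1,"dy": 3.2,"dz": 0.0,"twist": 0.0},
    {"dx": 1.2,"dy": 3.7,"dz": 0.0,"twist": 0.0}
  ]
}}

```text
t: 6.28
tool_pos: [0.5517, 0.0289, 0.1641]
tool_rot: [3.125, 0.235, 0.016]
contact_force: [1.0, -0.5, -0.7]
opening: 0.0452
```

```bash
python3 - <<'E'
from h import *
o=ctrl.get_obs();print(o['tool_pos'],o['tool_rot'],o['opening'])
im=grab('wrist','w6'); grab('scene','s6')
E
```

```text
[0.55169698 0.0289476  0.16407132] [3.12519814 0.23538977 0.01550894] 0.04518440991877433
```

View pics/w6.png

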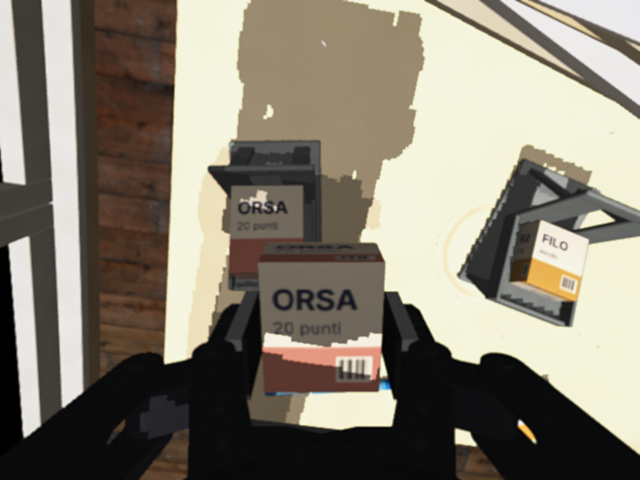

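```bash
cat >> h.py <<'E'
def facefit(im,uv,r=.06,tol=.0025):
    """plane + in-plane rect of face round pixel uv"""
    C=cloud(im); c=pts(im,uv)[0]; m=np.linalg.norm(C-c,axis=2)<r
    P=C[uv[1]-6:uv[1]+7,uv[0]-8:uv[0]+9].reshape(-1,3); c0=np.median(P,0); n=np.linalg.svd(P-c0)[2][2]; n*=np.sign(n[2])
    for _ in range(4):
        mm=m&(abs((C-c0)@n)<tol)
        mm=cv2.erode(mm.astype(np.uint8),np.ones((2,2)))
        k=cv2.connectedComponents(mm)[1]; mm=k==k[uv[1],uv[0]]
        P=C[mm]; c0=P.mean(0); n=np.linalg.svd(P-c0)[2][2]; n*=np.sign(n[2])
    yaw=np.arctan2(n[1],n[0]); tilt=np.degrees(np.arccos(n[2]))
    if tilt<8: yaw=0
    ey=np.array([-np.sin(yaw),np.cos(yaw),0]);ex=np.cross(ey,n)
    R=cv2.minAreaRect((np.c_[(P-c0)@ex,(P-c0)@ey]*1000).astype(np.float32))
    return dict(c=(c0+ex*R[0][0]/1000+ey*R[0][1]/1000).round(4),n=n.round(3),tilt=round(tilt,1),yaw=round(float(np.degrees(yaw)),1),size=np.round(R[1],1),rot=round(R[2],1),N=len(P))
E
python3 - <<'E'
from h import *
im=load('w6')
print(facefit(im,(320,305))); print(facefit(im,(270,222)))
print(facefit(im,(550,255)))
E
```

```text
{'c': array([0.5623, 0.0308, 0.184 ]), 'n': array([-0.948, -0.151,  0.279]), 'tilt': np.float64(73.8), 'yaw': -170.9, 'size': array([22.4, 72.2]), 'rot': 0.0, 'N': 2502}
{'c': array([0.5567, 0.0503, 0.0586]), 'n': array([-0.962, -0.117,  0.248]), 'tilt': np.float64(75.6), 'yaw': -173.0, 'size': array([69.9, 33.4]), 'rot': 44.2, 'N': 576}
{'c': array([ 0.549, -0.128,  0.034]), 'n': array([-0.895, -0.233,  0.382]), 'tilt': np.float64(67.6), 'yaw': -165.4, 'size': array([45.3, 78.4]), 'rot': 26.2, 'N': 630}
```

```bash
python3 - <<'E'
from h import *
im=load('w6'); C=cloud(im)
for v in range(250,385,15): print(v,C[v,320].round(4),im['range_z'][v,320])
for v in range(190,260,10): print(v,C[v,270].round(4))
print(im['extrinsics'].round(3))
E
```

```text
250 [0.5783 0.0336 0.1654] 0.14960206
265 [0.5768 0.0335 0.1774] 0.13857637
280 [0.5714 0.0327 0.1782] 0.1393893
295 [0.5652 0.0317 0.1773] 0.14199275
310 [0.5595 0.0309 0.1781] 0.14294663
325 [0.5525 0.0298 0.1765] 0.14645855
340 [0.5468 0.029  0.1774] 0.1473068
355 [0.5403 0.028  0.1775] 0.14917094
370 [0.5333 0.0269 0.1769] 0.15176582
190 [0.5784 0.0652 0.0629]
200 [0.5725 0.0642 0.0651]
210 [0.5667 0.0633 0.0679]
220 [0.5611 0.0623 0.0712]
230 [0.5556 0.0613 0.0743]
240 [0.5502 0.0603 0.0775]
250 [0.5751 0.0528 0.1643]
[[ 0.149 -0.947 -0.285  0.627]
 [-0.989 -0.141 -0.051  0.042]
 [ 0.008  0.29  -0.957  0.307]
 [ 0.     0.     0.     1.   ]]
```

```bash
sed -i 's/P=C\[uv\[1\]-6:uv\[1\]+7,uv\[0\]-8:uv\[0\]+9\]/P=C[uv[1]-h:uv[1]+h+1,uv[0]-h:uv[0]+h+1]/; s/def facefit(im,uv,r=.06,tol=.0025)/def facefit(im,uv,h=18,r=.06,tol=.0025)/' h.py
python3 - <<'E'
from h import *
im=load('w6')
print(facefit(im,(320,305),30)); print(facefit(im,(270,215),14))
print(facefit(im,(552,255),12))
E
```

```text
{'c': array([0.5506, 0.0287, 0.1771]), 'n': array([-0.007,  0.003,  1.   ]), 'tilt': np.float64(0.4), 'yaw': 0.0, 'size': array([56.8, 58.1]), 'rot': 8.6, 'N': 15848}
{'c': array([0.5639, 0.0608, 0.0723]), 'n': array([-0.522, -0.85 ,  0.071]), 'tilt': np.float64(85.9), 'yaw': -121.5, 'size': array([81.6, 25.1]), 'rot': 88.0, 'N': 862}
{'c': array([ 0.5594, -0.1469,  0.0332]), 'n': array([ 0.221, -0.82 ,  0.528]), 'tilt': np.float64(58.1), 'yaw': -74.9, 'size': array([ 67.9, 103.7]), 'rot': 3.7, 'N': 984}
```

{"name": "jog_arm", "arguments": {
  "steps": [
    {"dx": 0.11,"dy": 0.59,"dz": 0.0,"twist": 0.0},
    {"dx": 0.11,"dy": 0.59,"dz": -0.5,"twist": 0.0},
    {"dx": 0.11,"dy": 0.59,"dz": -0.9,"twist": 0.0},
    {"dx": 0.11,"dy": 0.59,"dz": -0.9,"twist": 0.0},
    {"dx": 0.11,"dy": 0.59,"dz": -0.9,"twist": 0.0}
  ]
}}

```text
t: 7.0
tool_pos: [0.5588, 0.0641, 0.1113]
tool_rot: [3.125, 0.238, 0.018]
contact_force: [0.9, -0.3, 0.6]
opening: 0.0455
```

{"name": "jog_arm", "arguments": {
  "steps": [
    {"dx": 0.0,"dy": 0.0,"dz": -0.1,"twist": 0.0},
    {"dx": 0.0,"dy": 0.0,"dz": -0.2,"twist": 0.0},
    {"dx": 0.0,"dy": 0.0,"dz": -0.26,"twist": 0.0},
    {"dx": 0.0,"dy": 0.0,"dz": -0.26,"twist": 0.0}
  ]
}}

```text
t: 7.5
tool_pos: [0.559, 0.0641, 0.0959]
tool_rot: [3.125, 0.238, 0.018]
contact_force: [-0.3, 0.5, 0.9]
opening: 0.0452
```

```bash
python3 - <<'E'
from h import *
o=ctrl.get_obs();print(o['tool_pos'],o['contact_force'])
im=grab('wrist','w7'); f=facefit(im,(320,305),30); print(f)
cv2.imwrite('pics/w7c.png',im['frame'][100:460,120:520,::-1])
E
```

```text
[0.55896456 0.0640572  0.09586792] [-0.26950298  0.54394715  0.9051556 ]
{'c': array([0.5577, 0.0638, 0.109 ]), 'n': array([0.002, 0.005, 1.   ]), 'tilt': np.float64(0.3), 'yaw': 0.0, 'size': array([57. , 58.2]), 'rot': 8.6, 'N': 15970}
```

View pics/w7c.png

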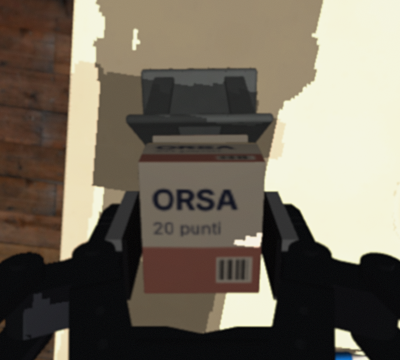

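{"name": "jog_arm", "arguments": {
  "steps": [
    {"dx": 0.0,"dy": 0.0,"dz": -0.05,"twist": 0.0},
    {"dx": 0.0,"dy": 0.0,"dz": -0.1,"twist": 0.0},
    {"dx": 0.0,"dy": 0.0,"dz": -0.1,"twist": 0.0}
  ]
}}

```text
t: 7.92
tool_pos: [0.561, 0.0643, 0.0918]
tool_rot: [3.125, 0.238, 0.026]
contact_force: [1.3, 1.6, 5.7]
opening: 0.0455
```

```bash
python3 - <<'E'
from h import *
o=ctrl.get_obs();print(o['tool_pos'],o['contact_force'])
im=grab('wrist','w8'); f=facefit(im,(320,305),30); print(f)
E
```

```text
[0.56096857 0.06428734 0.09181287] [1.28423759 1.61767901 5.67438357]
{'c': array([0.5599, 0.0639, 0.106 ]), 'n': array([0.107, 0.021, 0.994]), 'tilt': np.float64(6.3), 'yaw': 0.0, 'size': array([56.6, 57.9]), 'rot': 9.3, 'N': 16942}
```

{"name": "jog_arm", "arguments": {
  "steps": [
    {"dx": -0.03,"dy": 0.0,"dz": -0.05,"twist": 0.0},
    {"dx": -0.04,"dy": 0.0,"dz": -0.1,"twist": 0.0},
    {"dx": -0.04,"dy": 0.0,"dz": -0.12,"twist": 0.0},
    {"dx": -0.04,"dy": 0.0,"dz": -0.12,"twist": 0.0}
  ]
}}

```text
t: 8.48
tool_pos: [0.562, 0.0645, 0.0878]
tool_rot: [3.125, 0.238, 0.039]
contact_force: [3.4, 0.7, 7.8]
opening: 0.0455
```

```bash
python3 - <<'E'
from h import *
o=ctrl.get_obs();print(o['tool_pos'],o['contact_force'])
im=grab('wrist','w9'); f=facefit(im,(320,305),30); print(f)
cv2.imwrite('pics/w9c.png',im['frame'][100:460,120:520,::-1])
E
```

```text
[0.56196347 0.06449342 0.08776512] [3.39709359 0.7272306  7.81250845]
{'c': array([0.571 , 0.066 , 0.1022]), 'n': array([-0.584, -0.051,  0.81 ]), 'tilt': np.float64(35.9), 'yaw': -175.0, 'size': array([12.1, 72.2]), 'rot': 4.7, 'N': 2190}
```

View pics/w9c.png

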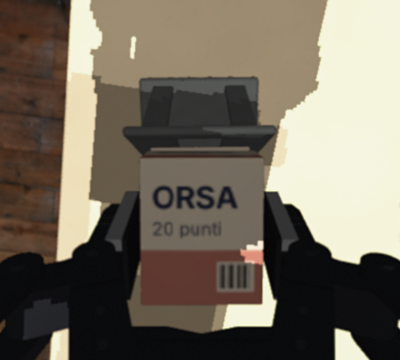

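```bash
cat >> h.py <<'E'
def facefit(im,uv,h=18,r=.06,tol=.0025):
    C=cloud(im); c=pts(im,uv)[0]; m=(np.linalg.norm(C-c,axis=2)<r)&(im['range_z']>0)
    P=C[uv[1]-h:uv[1]+h+1,uv[0]-h:uv[0]+h+1].reshape(-1,3)
    for _ in range(6):
        a,b,d=np.linalg.lstsq(np.c_[P[:,:2],np.ones(len(P))],P[:,2],rcond=None)[0]
        n=np.array([-a,-b,1]);q=np.linalg.norm(n);n/=q
        dist=(C[...,2]-a*C[...,0]-b*C[...,1]-d)/q
        mm=cv2.erode((m&(abs(dist)<tol)).astype(np.uint8),np.ones((3,3)))
        k,l,s,_=cv2.connectedComponentsWithStats(mm); mm=l==1+np.argmax(s[1:,4]); P=C[mm]
    yaw=np.arctan2(n[1],n[0]); tilt=np.degrees(np.arccos(n[2])); c0=P.mean(0)
    if tilt<8: yaw=0
    ey=np.array([-np.sin(yaw),np.cos(yaw),0]);ex=np.cross(ey,n)
    R=cv2.minAreaRect((np.c_[(P-c0)@ex,(P-c0)@ey]*1000).astype(np.float32))
    return dict(c=(c0+ex*R[0][0]/1000+ey*R[0][1]/1000).round(4),n=n.round(3),tilt=round(tilt,1),yaw=round(float(np.degrees(yaw)),1),size=np.round(R[1],1),rot=round(R[2],1),N=len(P))
E
python3 - <<'E'
from h import *
for k in 'w8','w9': print(facefit(load(k),(320,305),30))
E
```

```text
{'c': array([0.5601, 0.0643, 0.106 ]), 'n': array([0.108, 0.021, 0.994]), 'tilt': np.float64(6.3), 'yaw': 0.0, 'size': array([56.1, 57.4]), 'rot': 8.6, 'N': 16321}
{'c': array([0.5614, 0.0644, 0.1032]), 'n': array([0.203, 0.036, 0.979]), 'tilt': np.float64(11.9), 'yaw': 10.2, 'size': array([57.5, 56. ]), 'rot': 88.8, 'N': 17160}
```

{"name": "jog_arm", "arguments": {
  "steps": [
    {"dx": -0.03,"dy": 0.0,"dz": -0.05,"twist": 0.0},
    {"dx": -0.06,"dy": 0.0,"dz": -0.1,"twist": 0.0},
    {"dx": -0.06,"dy": 0.0,"dz": -0.13,"twist": 0.0},
    {"dx": -0.06,"dy": 0.0,"dz": -0.13,"twist": 0.0}
  ]
}}

```text
t: 9.02
tool_pos: [0.5622, 0.0645, 0.0835]
tool_rot: [3.124, 0.237, 0.053]
contact_force: [4.2, 1.0, 7.8]
opening: 0.0457
```

```bash
python3 - <<'E'
from h import *
o=ctrl.get_obs();print(o['tool_pos'],o['tool_rot'],o['contact_force'])
im=grab('wrist','w10'); f=facefit(im,(320,305),30); print(f)
E
```

```text
[0.56222897 0.06452048 0.08348617] [3.1238832  0.23748538 0.05322754] [4.18996034 1.02006586 7.7553482 ]
{'c': array([0.5626, 0.0627, 0.1002]), 'n': array([0.305, 0.053, 0.951]), 'tilt': np.float64(18.0), 'yaw': 9.9, 'size': array([53.8, 55.7]), 'rot': 88.7, 'N': 18331}
```

{"name": "jog_arm", "arguments": {
  "steps": [
    {"dx": -0.03,"dy": 0.0,"dz": -0.05,"twist": 0.0},
    {"dx": -0.06,"dy": 0.0,"dz": -0.1,"twist": 0.0},
    {"dx": -0.06,"dy": 0.0,"dz": -0.13,"twist": 0.0},
    {"dx": -0.06,"dy": 0.0,"dz": -0.13,"twist": 0.0}
  ]
}}

```text
t: 9.57
tool_pos: [0.5627, 0.0646, 0.0794]
tool_rot: [3.123, 0.237, 0.069]
contact_force: [4.8, 0.5, 8.5]
opening: 0.0456
```

```bash
python3 - <<'E'
from h import *
o=ctrl.get_obs();print(o['tool_pos'],o['tool_rot'],o['contact_force'])
im=grab('wrist','w11'); f=facefit(im,(320,305),30); print(f)
cv2.imwrite('pics/w11c.png',im['frame'][100:460,120:520,::-1])
E
```

```text
[0.56274729 0.06455199 0.07943441] [3.12296539 0.23738117 0.06867054] [4.81558719 0.4994311  8.53422633]
{'c': array([0.5634, 0.0669, 0.0972]), 'n': array([0.392, 0.068, 0.918]), 'tilt': np.float64(23.4), 'yaw': 9.8, 'size': array([53.3, 55.3]), 'rot': 89.2, 'N': 18691}
```

View pics/w11c.png

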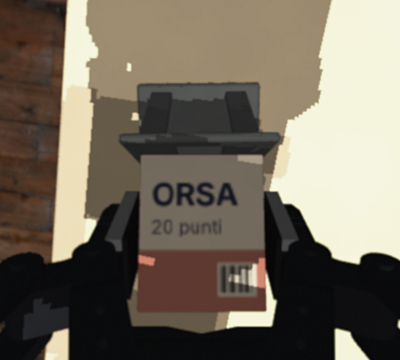

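{"name": "jog_arm", "arguments": {
  "steps": [
    {"dx": -0.03,"dy": 0.0,"dz": -0.05,"twist": 0.0},
    {"dx": -0.05,"dy": 0.0,"dz": -0.1,"twist": 0.0},
    {"dx": -0.05,"dy": 0.0,"dz": -0.12,"twist": 0.0},
    {"dx": -0.05,"dy": 0.0,"dz": -0.12,"twist": 0.0}
  ]
}}

```text
t: 10.12
tool_pos: [0.5636, 0.0647, 0.076]
tool_rot: [3.122, 0.237, 0.083]
contact_force: [2.9, 0.5, 9.0]
opening: 0.0454
```

```bash
python3 - <<'E'
from h import *
o=ctrl.get_obs();print(o['tool_pos'],o['tool_rot'],o['contact_force'])
im=grab('wrist','w12'); f=facefit(im,(320,305),30); print(f)
cv2.imwrite('pics/w12c.png',im['frame'][100:460,120:520,::-1])
E
```

```text
[0.56363847 0.06465228 0.07601917] [3.12224614 0.23706919 0.08299907] [2.89243142 0.47615041 8.97077589]
{'c': array([0.565 , 0.0653, 0.0946]), 'n': array([0.459, 0.077, 0.885]), 'tilt': np.float64(27.7), 'yaw': 9.5, 'size': array([57.5, 55. ]), 'rot': 89.1, 'N': 19014}
```

View pics/w12c.png

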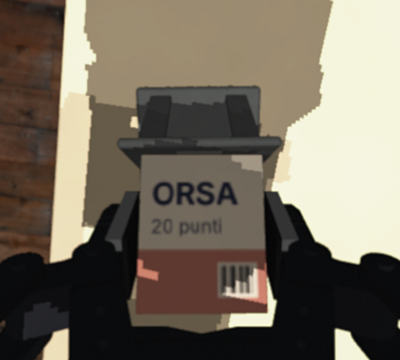

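{"name": "jog_arm", "arguments": {
  "steps": [
    {"dx": 0.03,"dy": 0.0,"dz": -0.01,"twist": 0.0},
    {"dx": 0.06,"dy": 0.01,"dz": -0.03,"twist": 0.0},
    {"dx": 0.06,"dy": 0.01,"dz": -0.03,"twist": 0.0}
  ]
}}

```text
t: 10.55
tool_pos: [0.5654, 0.0647, 0.0751]
tool_rot: [3.121, 0.238, 0.073]
contact_force: [-12.3, -3.3, 14.7]
opening: 0.046
```

```bash
python3 - <<'E'
from h import *
o=ctrl.get_obs();print(o['tool_pos'],o['tool_rot'],o['contact_force'])
im=grab('wrist','w13'); f=facefit(im,(320,305),30); print(f)
E
```

```text
[0.56544344 0.06474497 0.07505913] [3.12142208 0.23840305 0.07320797] [-12.3041557   -3.29884079  14.68349814]
{'c': array([0.5676, 0.0654, 0.0933]), 'n': array([0.461, 0.077, 0.884]), 'tilt': np.float64(27.9), 'yaw': 9.5, 'size': array([57.6, 56.6]), 'rot': 89.5, 'N': 19367}
```

{"name": "jog_arm", "arguments": {
  "steps": [
    {"dx": 0.0,"dy": 0.0,"dz": 0.0,"twist": 0.0},
    {"dx": 0.0,"dy": 0.0,"dz": 0.0,"twist": 0.0}
  ]
}}

```text
t: 10.85
tool_pos: [0.5654, 0.0647, 0.0752]
tool_rot: [3.121, 0.238, 0.073]
contact_force: [-2.2, -1.3, 5.8]
opening: 0.0454
```

{"name": "jog_arm", "arguments": {
  "steps": [
    {"dx": 0.0,"dy": 0.0,"dz": 0.0,"twist": 0.0},
    {"dx": 0.0,"dy": 0.0,"dz": 0.0,"twist": 0.0},
    {"dx": 0.0,"dy": 0.0,"dz": 0.0,"twist": 0.0}
  ],
  "gripper": 70
}}

```text
t: 11.22
tool_pos: [0.5651, 0.0648, 0.0746]
tool_rot: [3.122, 0.238, 0.072]
contact_force: [0.7, 1.1, -0.1]
opening: 0.0621
```

```bash
python3 - <<'E'
from h import *
o=ctrl.get_obs();print(o['tool_pos'],o['tool_rot'],o['contact_force'],o['opening'])
im=grab('wrist','w14'); f=facefit(im,(320,305),30); print(f)
cv2.imwrite('pics/w14c.png',im['frame'][100:460,120:520,::-1])
E
```

```text
[0.56505059 0.06476639 0.0745742 ] [3.12150565 0.23846426 0.07162731] [ 0.72913191  1.12141393 -0.07697157] 0.06206053048036353
{'c': array([0.5671, 0.0665, 0.0934]), 'n': array([0.462, 0.075, 0.884]), 'tilt': np.float64(27.9), 'yaw': 9.2, 'size': array([48.3, 56.3]), 'rot': 90.0, 'N': 19230}
```

View pics/w14c.png

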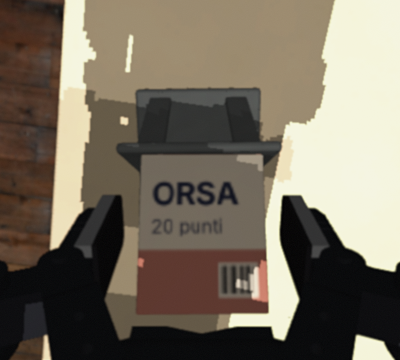

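{"name": "jog_arm", "arguments": {
  "steps": [
    {"dx": 0.0,"dy": 0.0,"dz": 0.4,"twist": 0.0},
    {"dx": 0.0,"dy": 0.0,"dz": 1.1,"twist": 0.0},
    {"dx": -0.3,"dy": -0.3,"dz": 2.0,"twist": -0.2},
    {"dx": -0.6,"dy": -0.6,"dz": 2.8,"twist": -0.4},
    {"dx": -0.9,"dy": -0.9,"dz": 3.2,"twist": -0.4}
  ]
}}

```text
t: 11.9
tool_pos: [0.5117, 0.0102, 0.2705]
tool_rot: [3.125, 0.129, 0.079]
contact_force: [0.9, -0.6, -0.2]
opening: 0.0621
```

{"name": "jog_arm", "arguments": {
  "steps": [
    {"dx": 0.0,"dy": -0.5,"dz": 0.0,"twist": 0.0},
    {"dx": 0.0,"dy": -0.5,"dz": 0.0,"twist": 0.0}
  ],
  "gripper": 0
}}

```text
t: 12.15
tool_pos: [0.5118, -0.021, 0.2713]
tool_rot: [3.125, 0.125, 0.082]
contact_force: [-0.2, 0.9, -0.0]
opening: 0.0856
```

```bash
python3 - <<'E'
from h import *
o=ctrl.get_obs();print(o['tool_pos'],o['tool_rot'],o['contact_force'],o['opening'])
im=grab('wrist','w15')
E
```

```text
[ 0.51177975 -0.02103934  0.27127319] [3.1247857  0.12539392 0.08179393] [-0.16528521  0.85539792 -0.03841297] 0.08559517752426914
```

View pics/w15.png

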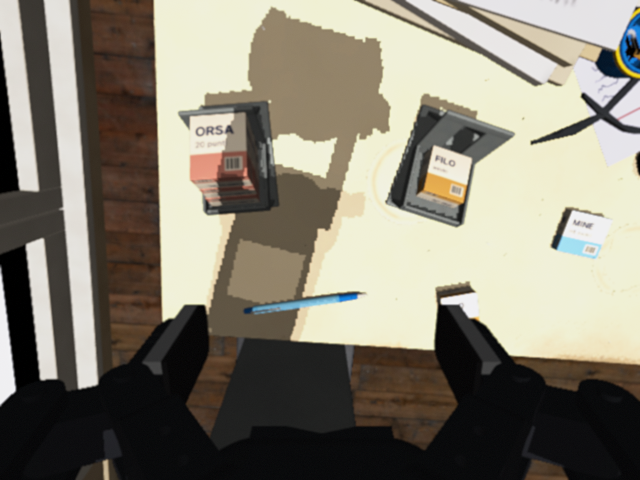

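```bash
python3 - <<'E'
from h import *
im=load('w15')
print(facefit(im,(217,148),12)); print(facefit(im,(444,175),9)); print(facefit(load('w4'),(418,150),9),facefit(load('w4'),(211,160),12))
C=cloud(im)
for v in range(115,205,8): print(v,C[v,222].round(4))
E
```

```text
{'c': array([0.5596, 0.0752, 0.0798]), 'n': array([0.023, 0.837, 0.547]), 'tilt': np.float64(56.8), 'yaw': 88.4, 'size': array([43.7, 60.3]), 'rot': 28.9, 'N': 380}
{'c': array([ 0.5437, -0.1358,  0.0502]), 'n': array([-0.061, -0.833,  0.55 ]), 'tilt': np.float64(56.6), 'yaw': -94.2, 'size': array([64. , 24.5]), 'rot': 87.3, 'N': 229}
{'c': array([ 0.5472, -0.135 ,  0.0496]), 'n': array([-0.209, -0.846,  0.49 ]), 'tilt': np.float64(60.6), 'yaw': -103.9, 'size': array([59.5, 22.3]), 'rot': 86.1, 'N': 169} {'c': array([0.5566, 0.0636, 0.073 ]), 'n': array([0.463, 0.074, 0.883]), 'tilt': np.float64(28.0), 'yaw': 9.1, 'size': array([45.2, 56.2]), 'rot': 90.0, 'N': 2476}
115 [0.5907 0.0646 0.0811]
123 [0.5843 0.0638 0.0842]
131 [0.578  0.063  0.0872]
139 [0.5718 0.0618 0.0918]
147 [0.5657 0.0611 0.0945]
155 [0.5594 0.0607 0.0961]
163 [0.5535 0.0594 0.1013]
171 [0.5474 0.0588 0.1035]
179 [0.541  0.0588 0.1029]
187 [0.5323 0.0622 0.0876]
195 [0.5224 0.0663 0.0693]
203 [0.5119 0.0701 0.0523]
```

{"name": "jog_arm", "arguments": {
  "steps": [
    {"dx": -0.5,"dy": -0.7,"dz": -0.4,"twist": 0.4},
    {"dx": -1.0,"dy": -1.4,"dz": -0.9,"twist": 0.8},
    {"dx": -1.4,"dy": -2.1,"dz": -1.4,"twist": 1.02},
    {"dx": -1.86,"dy": -2.8,"dz": -1.9,"twist": 1.02},
    {"dx": -1.86,"dy": -2.82,"dz": -2.6,"twist": 1.02}
  ]
}}

```text
t: 12.82
tool_pos: [0.3994, -0.1912, 0.1139]
tool_rot: [3.106, 0.398, 0.083]
contact_force: [-0.4, -0.0, 0.4]
opening: 0.0853
```

{"name": "jog_arm", "arguments": {
  "steps": [
    {"dx": 0.0,"dy": 0.0,"dz": -0.3,"twist": 0.0},
    {"dx": 0.0,"dy": 0.0,"dz": -0.3,"twist": 0.0}
  ]
}}

```text
t: 13.08
tool_pos: [0.398, -0.1895, 0.0933]
tool_rot: [3.11, 0.399, 0.077]
contact_force: [-0.6, 0.3, 0.8]
opening: 0.0853
```

```bash
python3 - <<'E'
from h import *
o=ctrl.get_obs();print(o['tool_pos'],o['tool_rot'],np.degrees(2*np.arctan2(o['tool_rot'][1],o['tool_rot'][0])))
im=grab('wrist','w16')
m,R0,s,a,zz=topface(im,(.4004,-.19),.05,.015,.026); print(R0.round(4),s,a,zz)
E
```

```text
[ 0.39797827 -0.18952798  0.09331053] [3.11011107 0.39943409 0.07722458] 14.636961584199897
[ 0.4001 -0.1899] (47.720252990722656, 40.07252883911133) 15.098432540893555 0.020187982551660155
```

View pics/w16.png

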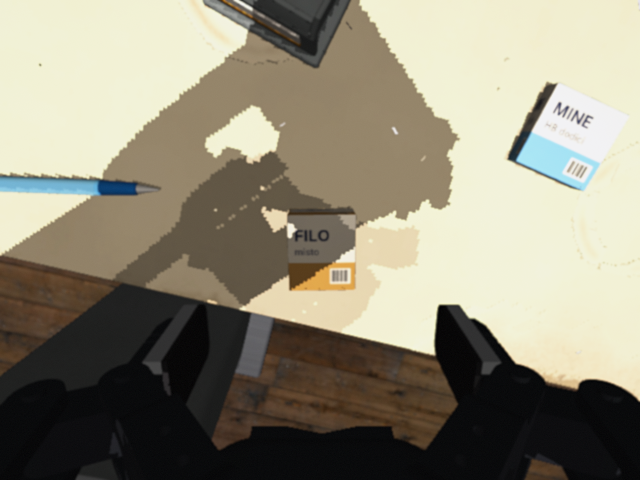

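{"name": "jog_arm", "arguments": {
  "steps": [
    {"dx": 0.05,"dy": 0.0,"dz": -0.6,"twist": 0.04},
    {"dx": 0.05,"dy": 0.0,"dz": -1.1,"twist": 0.04},
    {"dx": 0.05,"dy": 0.0,"dz": -1.4,"twist": 0.04},
    {"dx": 0.05,"dy": 0.0,"dz": -1.45,"twist": 0.04},
    {"dx": 0.05,"dy": 0.0,"dz": -1.45,"twist": 0.04}
  ]
}}

```text
t: 13.75
tool_pos: [0.4032, -0.1905, 0.0093]
tool_rot: [3.105, 0.412, 0.083]
contact_force: [0.6, -1.0, 0.6]
opening: 0.0853
```

{"name": "jog_arm", "arguments": {
  "steps": [
    {"dx": 0.0,"dy": 0.0,"dz": 0.0,"twist": 0.0},
    {"dx": 0.0,"dy": 0.0,"dz": 0.0,"twist": 0.0},
    {"dx": 0.0,"dy": 0.0,"dz": 0.0,"twist": 0.0},
    {"dx": 0.0,"dy": 0.0,"dz": 0.0,"twist": 0.0},
    {"dx": 0.0,"dy": 0.0,"dz": 0.0,"twist": 0.0}
  ],
  "gripper": 255,
  "newtons": 20
}}

```text
t: 14.38
tool_pos: [0.4038, -0.191, 0.0102]
tool_rot: [3.104, 0.411, 0.085]
contact_force: [-1.2, 0.2, 6.1]
opening: 0.0395
```

{"name": "jog_arm", "arguments": {
  "steps": [
    {"dx": 0.0,"dy": 0.0,"dz": 0.4,"twist": 0.0},
    {"dx": 0.2,"dy": 0.1,"dz": 1.1,"twist": -0.5},
    {"dx": 0.6,"dy": 0.3,"dz": 1.8,"twist": -1.2},
    {"dx": 1.1,"dy": 0.4,"dz": 2.3,"twist": -1.9},
    {"dx": 1.6,"dy": 0.5,"dz": 2.3,"twist": -2.6}
  ]
}}

```text
t: 15.0
tool_pos: [0.5024, -0.1615, 0.1516]
tool_rot: [3.102, -0.302, 0.088]
contact_force: [-0.3, -0.8, -0.4]
opening: 0.0395
```

{"name": "jog_arm", "arguments": {
  "steps": [
    {"dx": 0.5,"dy": 0.2,"dz": 0.0,"twist": -0.2},
    {"dx": 0.9,"dy": 0.3,"dz": 0.0,"twist": -0.2},
    {"dx": 0.9,"dy": 0.3,"dz": 0.0,"twist": -0.2}
  ]
}}

```text
t: 15.38
tool_pos: [0.5568, -0.143, 0.1508]
tool_rot: [3.096, -0.354, 0.085]
contact_force: [-0.7, 0.1, -0.9]
opening: 0.0396
```

```bash
python3 - <<'E'
from h import *
o=ctrl.get_obs();print(o['tool_pos'],o['tool_rot'],np.degrees(2*np.arctan2(o['tool_rot'][1],o['tool_rot'][0])))
im=grab('wrist','w17')
print(facefit(im,(320,300),25))
E
```

```text
[ 0.5568288  -0.14299526  0.15076714] [ 3.09610002 -0.35423042  0.08501822] -13.053866980527296
{'c': array([ 0.5538, -0.143 ,  0.1607]), 'n': array([-0.005,  0.003,  1.   ]), 'tilt': np.float64(0.3), 'yaw': 0.0, 'size': array([48.6, 47. ]), 'rot': 76.0, 'N': 10911}
```

View pics/w17.png

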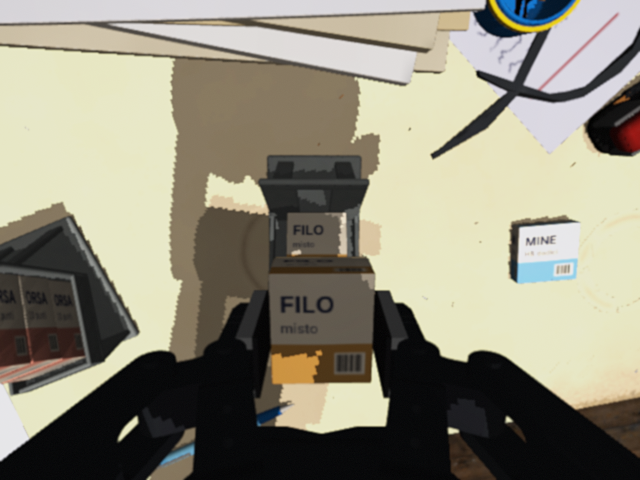

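{"name": "jog_arm", "arguments": {
  "steps": [
    {"dx": 0.02,"dy": 0.04,"dz": -0.4,"twist": 0.08},
    {"dx": 0.02,"dy": 0.04,"dz": -0.8,"twist": 0.08},
    {"dx": 0.02,"dy": 0.04,"dz": -1.05,"twist": 0.08},
    {"dx": 0.02,"dy": 0.04,"dz": -1.1,"twist": 0.08},
    {"dx": 0.02,"dy": 0.04,"dz": -1.1,"twist": 0.08}
  ]
}}

```text
t: 16.05
tool_pos: [0.5572, -0.1411, 0.0851]
tool_rot: [3.098, -0.334, 0.085]
contact_force: [-0.3, -0.3, 0.1]
opening: 0.0395
```

```bash
python3 - <<'E'
from h import *
o=ctrl.get_obs();print(o['tool_pos'],o['contact_force'],np.degrees(2*np.arctan2(o['tool_rot'][1],o['tool_rot'][0])))
im=grab('wrist','w18')
print(facefit(im,(320,300),25))
cv2.imwrite('pics/w18c.png',im['frame'][100:460,120:520,::-1])
E
```

```text
[ 0.55722399 -0.14112034  0.0850781 ] [-0.31749478 -0.28819945  0.09508168] -12.307467898770325
{'c': array([ 0.5546, -0.1398,  0.095 ]), 'n': array([-0.004,  0.003,  1.   ]), 'tilt': np.float64(0.3), 'yaw': 0.0, 'size': array([51.5, 46.9]), 'rot': 77.7, 'N': 10794}
```

View pics/w18c.png

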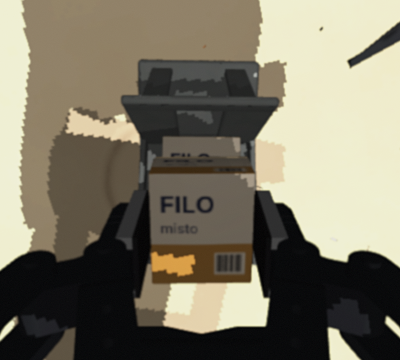

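{"name": "jog_arm", "arguments": {
  "steps": [
    {"dx": 0.0,"dy": 0.0,"dz": -0.1,"twist": 0.0},
    {"dx": 0.0,"dy": 0.0,"dz": -0.17,"twist": 0.0},
    {"dx": -0.01,"dy": 0.0,"dz": -0.22,"twist": 0.0},
    {"dx": -0.02,"dy": 0.0,"dz": -0.25,"twist": 0.0},
    {"dx": -0.02,"dy": 0.0,"dz": -0.25,"twist": 0.0}
  ]
}}

```text
t: 16.73
tool_pos: [0.5567, -0.1412, 0.071]
tool_rot: [3.098, -0.334, 0.087]
contact_force: [0.8, 0.9, 1.0]
opening: 0.0392
```

```bash
python3 - <<'E'
from h import *
o=ctrl.get_obs();print(o['tool_pos'],o['contact_force'])
im=grab('wrist','w19')
print(facefit(im,(320,300),25))
E
```

```text
[ 0.55673575 -0.14119512  0.07096428] [0.7838013  0.85866967 1.01935181]
{'c': array([ 0.554 , -0.1399,  0.0809]), 'n': array([-0.004,  0.003,  1.   ]), 'tilt': np.float64(0.3), 'yaw': 0.0, 'size': array([51.4, 47. ]), 'rot': 77.6, 'N': 10788}
```

{"name": "jog_arm", "arguments": {
  "steps": [
    {"dx": -0.01,"dy": 0.0,"dz": -0.05,"twist": 0.0},
    {"dx": -0.02,"dy": 0.0,"dz": -0.1,"twist": 0.0},
    {"dx": -0.03,"dy": 0.0,"dz": -0.12,"twist": 0.0},
    {"dx": -0.03,"dy": 0.0,"dz": -0.12,"twist": 0.0}
  ]
}}

```text
t: 17.27
tool_pos: [0.5586, -0.1417, 0.0674]
tool_rot: [3.097, -0.334, 0.101]
contact_force: [4.0, 1.2, 8.6]
opening: 0.0393
```

```bash
python3 - <<'E'
from h import *
o=ctrl.get_obs();print(o['tool_pos'],o['contact_force'])
im=grab('wrist','w20')
print(facefit(im,(320,300),25))
E
```

```text
[ 0.55857043 -0.14172811  0.06738802] [3.98774778 1.20837471 8.56104611]
{'c': array([ 0.5558, -0.1404,  0.0787]), 'n': array([ 0.102, -0.02 ,  0.995]), 'tilt': np.float64(6.0), 'yaw': 0.0, 'size': array([51.7, 46.8]), 'rot': 77.4, 'N': 11563}
```

{"name": "jog_arm", "arguments": {
  "steps": [
    {"dx": -0.03,"dy": 0.0,"dz": -0.05,"twist": 0.0},
    {"dx": -0.05,"dy": 0.01,"dz": -0.1,"twist": 0.0},
    {"dx": -0.06,"dy": 0.01,"dz": -0.13,"twist": 0.0},
    {"dx": -0.06,"dy": 0.01,"dz": -0.13,"twist": 0.0}
  ]
}}

```text
t: 17.82
tool_pos: [0.5596, -0.142, 0.0639]
tool_rot: [3.096, -0.335, 0.118]
contact_force: [4.9, 1.3, 9.6]
opening: 0.0394
```

```bash
python3 - <<'E'
from h import *
o=ctrl.get_obs();print(o['tool_pos'],o['contact_force'])
im=grab('wrist','w21')
print(facefit(im,(320,300),25))
cv2.imwrite('pics/w21c.png',im['frame'][100:460,120:520,::-1])
E
```

```text
[ 0.55955995 -0.14200893  0.06394291] [4.92935209 1.26773334 9.57778922]
{'c': array([ 0.557 , -0.1407,  0.0767]), 'n': array([ 0.198, -0.042,  0.979]), 'tilt': np.float64(11.7), 'yaw': -12.0, 'size': array([51.2, 46.6]), 'rot': 89.4, 'N': 12182}
```

View pics/w21c.png

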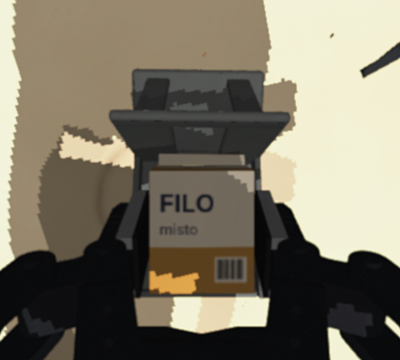

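{"name": "jog_arm", "arguments": {
  "steps": [
    {"dx": -0.03,"dy": 0.0,"dz": -0.05,"twist": 0.0},
    {"dx": -0.05,"dy": 0.01,"dz": -0.1,"twist": 0.0},
    {"dx": -0.06,"dy": 0.01,"dz": -0.14,"twist": 0.0},
    {"dx": -0.06,"dy": 0.01,"dz": -0.14,"twist": 0.0}
  ]
}}

```text
t: 18.38
tool_pos: [0.5608, -0.1425, 0.0601]
tool_rot: [3.093, -0.335, 0.136]
contact_force: [5.6, 1.5, 9.2]
opening: 0.0394
```

{"name": "jog_arm", "arguments": {
  "steps": [
    {"dx": -0.03,"dy": 0.0,"dz": -0.05,"twist": 0.0},
    {"dx": -0.05,"dy": 0.01,"dz": -0.1,"twist": 0.0},
    {"dx": -0.05,"dy": 0.01,"dz": -0.12,"twist": 0.0},
    {"dx": -0.05,"dy": 0.01,"dz": -0.12,"twist": 0.0}
  ]
}}

```text
t: 18.88
tool_pos: [0.562, -0.1432, 0.0572]
tool_rot: [3.091, -0.336, 0.152]
contact_force: [3.7, -0.0, 9.9]
opening: 0.0393
```

```bash
python3 - <<'E'
from h import *
o=ctrl.get_obs();print(o['tool_pos'],o['contact_force'])
im=grab('wrist','w22')
print(facefit(im,(320,300),25))
cv2.imwrite('pics/w22c.png',im['frame'][100:460,120:520,::-1])
E
```

```text
[ 0.56200633 -0.14321406  0.05715975] [ 3.72630653e+00 -2.63846184e-04  9.90099773e+00]
{'c': array([ 0.56  , -0.1439,  0.0723]), 'n': array([ 0.371, -0.079,  0.925]), 'tilt': np.float64(22.3), 'yaw': -11.9, 'size': array([47.7, 46.2]), 'rot': 89.3, 'N': 13135}
```

View pics/w22c.png

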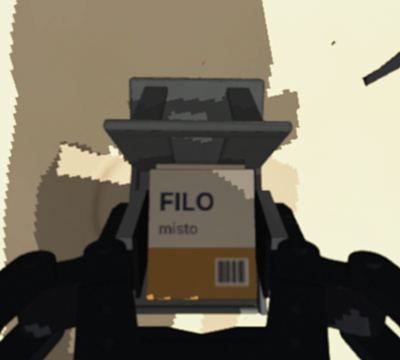

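{"name": "jog_arm", "arguments": {
  "steps": [
    {"dx": -0.01,"dy": 0.01,"dz": -0.05,"twist": 0.0},
    {"dx": -0.03,"dy": 0.02,"dz": -0.1,"twist": 0.0},
    {"dx": -0.03,"dy": 0.02,"dz": -0.14,"twist": 0.0},
    {"dx": -0.03,"dy": 0.02,"dz": -0.14,"twist": 0.0}
  ]
}}

```text
t: 19.42
tool_pos: [0.5644, -0.1436, 0.0531]
tool_rot: [3.087, -0.336, 0.167]
contact_force: [2.6, -1.1, 10.0]
opening: 0.0395
```

```bash
python3 - <<'E'
from h import *
o=ctrl.get_obs();print(o['tool_pos'],o['contact_force'])
im=grab('wrist','w23')
print(facefit(im,(320,300),25))
cv2.imwrite('pics/w23c.png',im['frame'][100:460,120:520,::-1])
E
```

```text
[ 0.56439434 -0.1436265   0.05310271] [ 2.64548612 -1.11486894  9.95356791]
{'c': array([ 0.5634, -0.1426,  0.0691]), 'n': array([ 0.454, -0.099,  0.885]), 'tilt': np.float64(27.7), 'yaw': -12.4, 'size': array([51.4, 46.3]), 'rot': 89.3, 'N': 13495}
```

View pics/w23c.png

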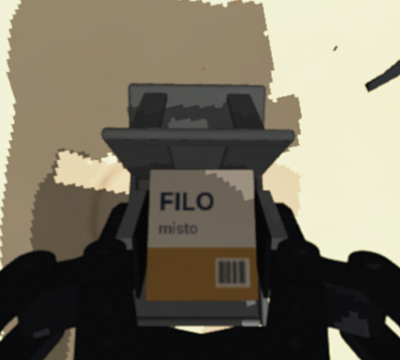

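{"name": "jog_arm", "arguments": {
  "steps": [
    {"dx": 0.03,"dy": -0.005,"dz": -0.01,"twist": 0.0},
    {"dx": 0.06,"dy": -0.01,"dz": -0.03,"twist": 0.0},
    {"dx": 0.06,"dy": -0.01,"dz": -0.03,"twist": 0.0}
  ]
}}

```text
t: 19.85
tool_pos: [0.5672, -0.1442, 0.0516]
tool_rot: [3.088, -0.336, 0.163]
contact_force: [-4.9, 0.6, 8.3]
opening: 0.0395
```

```bash
python3 - <<'E'
from h import *
o=ctrl.get_obs();print(o['tool_pos'],o['contact_force'])
im=grab('wrist','w24')
print(facefit(im,(320,300),25))
E
```

```text
[ 0.56722048 -0.14415794  0.05158331] [-4.8700622   0.55716029  8.32863139]
{'c': array([ 0.5665, -0.1432,  0.0675]), 'n': array([ 0.456, -0.1  ,  0.884]), 'tilt': np.float64(27.8), 'yaw': -12.4, 'size': array([51.5, 47. ]), 'rot': 89.3, 'N': 13474}
```

{"name": "jog_arm", "arguments": {
  "steps": [
    {"dx": 0.03,"dy": -0.005,"dz": -0.015,"twist": 0.0},
    {"dx": 0.03,"dy": -0.005,"dz": -0.015,"twist": 0.0}
  ]
}}

```text
t: 20.15
tool_pos: [0.5672, -0.1442, 0.0515]
tool_rot: [3.089, -0.337, 0.154]
contact_force: [-12.3, 2.8, 16.3]
opening: 0.0394
```

{"name": "jog_arm", "arguments": {
  "steps": [
    {"dx": 0.0,"dy": 0.0,"dz": 0.0,"twist": 0.0},
    {"dx": 0.0,"dy": 0.0,"dz": 0.0,"twist": 0.0}
  ]
}}

```text
t: 20.4
tool_pos: [0.5671, -0.1442, 0.0516]
tool_rot: [3.089, -0.337, 0.153]
contact_force: [-2.0, -0.0, 5.7]
opening: 0.0395
```

{"name": "jog_arm", "arguments": {
  "steps": [
    {"dx": 0.0,"dy": 0.0,"dz": 0.0,"twist": 0.0},
    {"dx": 0.0,"dy": 0.0,"dz": 0.0,"twist": 0.0},
    {"dx": 0.0,"dy": 0.0,"dz": 0.0,"twist": 0.0}
  ],
  "gripper": 95
}}

```text
t: 20.78
tool_pos: [0.5668, -0.144, 0.051]
tool_rot: [3.089, -0.337, 0.152]
contact_force: [-0.3, -0.5, 0.0]
opening: 0.0535
```

```bash
python3 - <<'E'
from h import *
o=ctrl.get_obs();print(o['tool_pos'],o['contact_force'],o['opening'])
im=grab('wrist','w25')
print(facefit(im,(320,300),25))
cv2.imwrite('pics/w25c.png',im['frame'][100:460,120:520,::-1])
E
```

```text
[ 0.56676512 -0.14400518  0.05097658] [-0.32795958 -0.47381891  0.00112991] 0.053470114602305184
{'c': array([ 0.5661, -0.1438,  0.0675]), 'n': array([ 0.456, -0.108,  0.884]), 'tilt': np.float64(27.9), 'yaw': -13.4, 'size': array([39.8, 47.4]), 'rot': 90.0, 'N': 13383}
```

View pics/w25c.png

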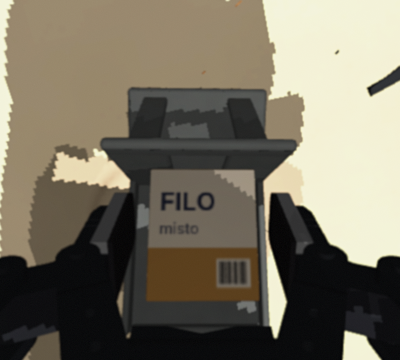

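{"name": "jog_arm", "arguments": {
  "steps": [
    {"dx": 0.0,"dy": 0.0,"dz": 0.3,"twist": 0.0},
    {"dx": 0.0,"dy": 0.0,"dz": 0.9,"twist": 0.0},
    {"dx": -0.2,"dy": 0.2,"dz": 1.8,"twist": 0.4},
    {"dx": -0.5,"dy": 0.7,"dz": 2.7,"twist": 0.8},
    {"dx": -0.8,"dy": 1.2,"dz": 3.4,"twist": 1.2}
  ]
}}

```text
t: 21.45
tool_pos: [0.5188, -0.0716, 0.2594]
tool_rot: [3.116, -0.01, 0.163]
contact_force: [-0.1, 0.7, -0.1]
opening: 0.0535
```

{"name": "jog_arm", "arguments": {
  "steps": [
    {"dx": 0.0,"dy": 0.2,"dz": 0.0,"twist": 0.0},
    {"dx": 0.0,"dy": 0.2,"dz": 0.0,"twist": 0.0},
    {"dx": 0.0,"dy": 0.2,"dz": 0.0,"twist": 0.0}
  ],
  "gripper": 0
}}

```text
t: 21.82
tool_pos: [0.5182, -0.0599, 0.2574]
tool_rot: [3.117, -0.011, 0.158]
contact_force: [0.3, 0.2, -0.3]
opening: 0.0854
```

```bash
python3 - <<'E'
from h import *
o=ctrl.get_obs();print(o['tool_pos'],o['contact_force'],o['opening'])
im=grab('wrist','w26'); grab('top','top2')
f=cv2.resize(load('top2')['frame'][160:330,150:480],None,fx=2.4,fy=2.4,interpolation=cv2.INTER_CUBIC)
cv2.imwrite('pics/crop_end.png',f[:,:,::-1])
for n,c in [('blue',(.5,-.312))]:
  for im in (load('top0'),load('top2')): print(topface(im,c,.05,.008,.019)[1:])
E
```

```text
[ 0.51818408 -0.05988707  0.25737149] [ 0.32194117  0.1967     -0.29082024] 0.08542824201869478
(array([ 0.49928931, -0.31130246]), (46.62906265258789, 46.427703857421875), 82.35382080078125, np.float64(0.012815528690838074))
(array([ 0.49914633, -0.31122083]), (46.548606872558594, 46.09214401245117), 82.05485534667969, np.float64(0.012962379018257586))
```

View pics/w26.png

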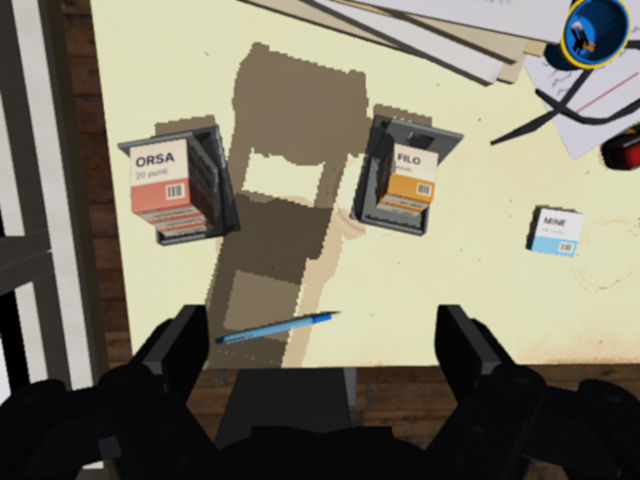

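View pics/crop_end.png

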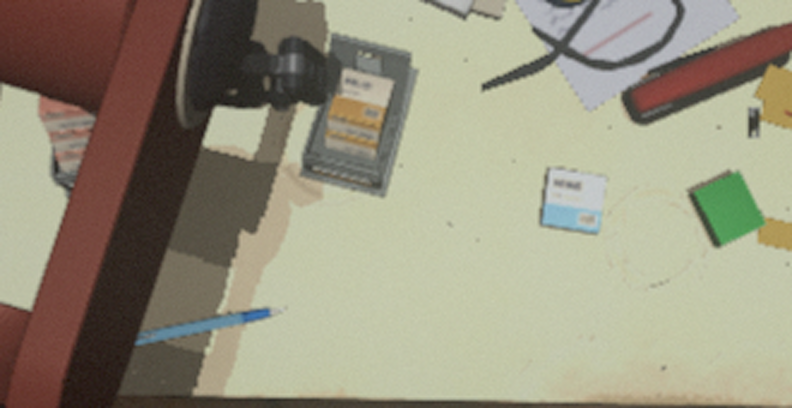

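```bash
python3 - <<'E'
from h import *
im=load('w26')
a=cv2.resize(im['frame'][110:255,110:240],None,fx=3,fy=3,interpolation=cv2.INTER_CUBIC)
b=cv2.resize(im['frame'][110:255,340:470],None,fx=3,fy=3,interpolation=cv2.INTER_CUBIC)
cv2.imwrite('pics/crop26.png',np.hstack([a,b])[:,:,::-1])
print(facefit(im,(160,180),14)); print(facefit(im,(412,172),10))
E
```

```text
{'c': array([0.5611, 0.076 , 0.0847]), 'n': array([0.148, 0.66 , 0.737]), 'tilt': np.float64(42.5), 'yaw': 77.3, 'size': array([39.6, 60. ]), 'rot': 38.5, 'N': 484}
{'c': array([ 0.5451, -0.1448,  0.0619]), 'n': array([-0.035, -0.87 ,  0.493]), 'tilt': np.float64(60.5), 'yaw': -92.3, 'size': array([34.6, 71.7]), 'rot': 18.6, 'N': 289}
```

View pics/crop26.png

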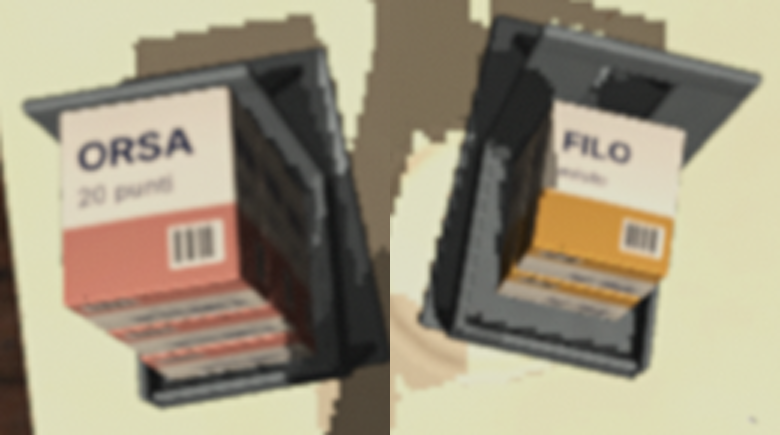

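```bash
python3 -c "
from h import *
print(ctrl.finish_job())"
```

```text
the job is handed in; nothing more can be done
None
```

I put both new cartons on their stacks and handed the job in at about 22 s of the 51 s allowed. I gripped each carton across its width and pressed its front edge on the stack until it pivoted flush (peak contact force about 22 N). I then slid it down to the backstop and released it with the load eased off.

**Pink:** after release its top face was tilted 27.9°, and its centre was (0.567, 0.066, 0.093) m. That is within about 1 mm of one carton thickness above the old top carton, and it was against the backstop.

**Amber:** after release its top face was tilted 27.9° with yaw -13.4° (stand about -12.6°), and its centre was (0.566, -0.144, 0.068) m. It is about 1 mm off the middle and reads 1–1.5 mm further towards the backstop than predicted. That is close to the calibration error.

**Others:** the blue carton moved less than 0.2 mm in the top view. The last close crop shows both stacks with their front edges in line. I judged the old cartons only from that picture and did not measure them one by one.

**Checks that failed:** automatic face fits from the far wrist views (the stacks after I backed off) locked onto the wrong surface, so I dropped them. The figures above come from the close views just after each release. The tool also pitched about 5° forward through compliance, which did no harm.

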